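# Load the flanged blade holder into the cutting plotter's carriage

### The arm

A 7-joint arm with a two-finger parallel gripper is mounted at the origin on the work surface. World frame = base frame: x ahead of the robot, y to its left, z up, the work surface at z = 0. Lengths are in m, angles in rad, forces in N, time in s.
With the tool pointing down it reaches from about 0.4 to 0.85 m from the base axis. Payload 10.4 kg.
Tool frame: the origin (TCP) lies midway between the tips of the shut fingers; the grasp point (between the pads) lies 19 mm behind it; z points along the fingers, y is the direction in which the jaws open and shut (so a half turn about z gives the same grasp; the last joint's range is limited). The gripper opens to 87 mm and grips with 3 to 60 N. Pads are 19 mm wide; open, the fingers measure 117 mm over their backs; the gripper's body (75 mm by 190 mm) begins 51 mm behind the grasp point.
Start: joints at [1.263, 0.332, -0.065, 1.46, 0.022, 1.35, -0.088], TCP at [0.176, -0.6, 0.223] pointing down, gripper open.
Joint ranges: [-2.6, 2.6], [-0.5, 2.12], [-1.47, 1.34], [0.16, 2.42], [-1.27, 4.41], [0.06, 2.06], [-2.6, 2.6]. Speed limits (rad/s): [2.22, 2.22, 2.79, 2.79, 3.14, 3.14, 3.14].

### API

Orientations are given as a unit quaternion [x, y, z, w].
In Python, from bench import r gives the robot as it stands.
- The arm moves only by the tool step_arm, never from a script. Its argument "increments" is a list of rows, each a list of 2 entries, a list of its own where there are three numbers: the shift along the tool's x, y, z in m, then the turn, a rotation vector about the tool's x, y, z in rad. A call has 1 to 5 rows; each row is the pose to reach, as a shift and turn from the pose measured when the call began, along the tool's axes at that moment; what a row does not reach only later rows make up. A row lasts 1/10 s, in which the tool goes at most 50 mm and 8.59 degrees, less where a joint would pass 70% of its speed; a pose out of reach is approached as far as the arm can. A call with a gripper value outside its range is refused whole. "hand" is the closure, from -1 (fully open) to 1 (shut), so that 0 is half open, set as the call begins (left out, the last holds). The fingers move at their own pace and stop on an object; "grip_force" is the grip in N (left out, the last holds). Time passes only in rows, so rows that repeat a pose let the fingers close. It gives the time, the measured TCP pose, the force and the opening at its end, in the units of the state.
- r.read_state(): the state, without advancing time (a new reading comes with each control period).
- r.camera(name): name is "side" or "top"; returns a dict with "pixels" (480x640x3 uint8, blue, green, red), "camera_matrix" (3x3 intrinsics, pixels), "extrinsics" (4x4, takes a point from camera to world coordinates). Camera axes: x right, y up, looking along -z (the intrinsics and any distortion apply to the point x, -y, -z); pixel columns grow to the right and rows downward; lengths in m; the calibration is good to about 2 mm. A picture is of the moment at which its call begins. There is no depth.
- r.close_job(): hands the job in, once; it reports no verdict.
The state is a dict: "time": time; "joint_positions": joint angles; "joint_vel": joint speeds; "joint_torque": joint torques, N m; "ee_pos": TCP position; "eef_rot": TCP orientation; "ft_force": force on the tool from outside, world axes, zero at the start; "torque": the same for the moment, N m; "width": finger opening in m.
Only numpy, scipy, OpenCV 4.12 (cv2) and the standard library are available. Lean on these libraries where they do the work, as an engineer would, in place of code of your own. Each camera call takes 0.05 s, during which the arm holds its last target.

### The job

Take the flanged blade holder out of the tool rack and slide it sideways, from the front, into the slot of the cutting plotter's carriage, flange under the slotted plate, until it is fully home; feel for the slot and never force the holder against the machine. Then push the keeper bolt all the way across behind it and let go, leaving the holder upright and locked in, and the other tools standing in the rack.

Things in the scene. Friction and masses are not known exactly. Their poses are not given: they have to be found in the camera images.
- holder: Blade holder, aluminium, about 70 g, upright in a rack hole; the only tool with a broad flange. Origin on its axis at the flange's underside, z up. Flange 34 mm diameter, z 0 to 4 mm. Above it a round barrel 18 mm diameter up to z 74 mm (grip its upper half, so the fingers stay above plate and bolt). Below, a nose 14 mm diameter to z -24 mm. The flange rests on the rack's top.
- rack: Grey plastic tool rack, fixed block 60 (x) x 150 (y) x 40 mm high. Origin at the centre of its underside, z up. Three upright holes, 16 mm diameter, 32 mm deep, at y = -50, 0, +50 mm; which tool stands in which varies. The tools form a row along y: grip across the row (along x).
- marker: Bystander: plain felt marker, 14 mm diameter, 130 mm long, upright in a rack hole, its top 138 mm above the table. Origin at its lower end.
- scriber: Bystander: slim scriber, 14 mm diameter, 110 mm long, upright in a rack hole, its top 118 mm above the table. Origin at its lower end.
- plotter: Flatbed cutting plotter, fixed: base 300 (x) x 340 (y) x 45 mm high, origin at the centre of its underside. All the marks are points on it with the same axes: x = the way the holder is slid in, y = left along the beam, z up. Beam and end columns stand behind the carriage, at most 93 mm above the table. The steel carriage sits on the beam's front.
- mark (a point): Parking mark, 79 mm above the table. The carriage's centre is parked 0 to 36 mm left or right of it (along y). This offset, D, is NOT measured: see or feel it. Press the holder with 20 N at most. The carriage does not shift under forces below 40 N. Only along x and z is the mark exact: a holder fully home has its origin at (0, D, 0) here, its barrel against the slot's blind end (x = 9 mm), its flange resting on the lower fork.
- plate_mark (a point): Point 13.5 mm above mark, level with the slotted upper plate's top. The plate (6 mm thick steel) spans x -20 to +26 mm and y D-36 to D+36 mm. Its slot, 20.5 mm wide about y = D, opens at x = -20 and ends at x = +9. The carriage's side faces at y = D-36 and D+36 are plain and reach from this level to 19 mm below: a fingertip can feel them (right: all free; left: behind the bolt).
- mouth_mark (a point): Point 20 mm before mark, level with the slot's open front edge. The plate's slot mouth has 1.5 mm 45-degree lead-ins (23.5 mm wide at the front). The flange goes into a 7.5 mm gap, z 0 to 7.5 mm here, between the plate above and a fork below (slot 20 mm wide, 6 mm thick, 28 mm above the bed). Before it, toward -x, the way is clear at this height.
- bolt_mark (a point): Point 15 mm before and 14 mm above mark, on the bolt's line (along y), at its underside. The keeper bolt, a steel bar 8 x 8 mm, lies on the plate, left of the slot. At its outer end stands a tab 16 mm wide (x -8 to +8 mm), 8 mm thick, z 0 to 20 mm here; its outer face is at y = D + 75 mm minus the bolt's joint value. Push that face towards -y.
- bolt (a joint): Travel of the keeper bolt in m: 0 open, 0.036 fully across the slot mouth (stop), moving towards -y of the plotter. Starts nearly open (0 to 0.004). Sliding takes about 3 N; it stays where it is left. It passes behind the barrel only if the holder is within about 2 mm of home, else it meets the barrel.

How it is judged:
On the way, in this order (a step that is already met when the one before it is completed fails the run):
1. the holder is lifted out of the rack (height (world z) of holder above 0.068 m), for 0.1 s.
2. the holder is home in the slot, flange under the plate, with the bolt still open (x of holder in the frame of mark between -0.003 and 0.002 m and y of holder in the frame of mark between -0.039 and 0.039 m and z of holder in the frame of mark between -0.002 and 0.0045 m and value of joint bolt below 0.01 m), for 0.2 s.
At the end, for the whole second after the job is handed in: The holder stands upright (within 0.1 rad) and at rest in the carriage's slot, its flange between plate and fork (height within -2 to +3 mm), within 3 mm of fully home, and the bolt is at least 31 mm of its 36 mm across (x of holder in the frame of mark between -0.003 and 0.002 m and y of holder in the frame of mark between -0.039 and 0.039 m and z of holder in the frame of mark between -0.002 and 0.003 m and angle between holder's own z axis and vertical below 0.1 rad and linear speed of holder below 0.02 m/s and value of joint bolt above 0.031 m); the robot touches nothing.
It fails at once if the holder is pressed against the plotter with more than 20 N (contact force between holder and plotter above 20 N).
It fails at once if the marker or the scriber is shifted by more than 20 mm (distance of any of marker, scriber from where it was at the start of the episode above 0.02 m).
It also fails if it takes over 72 s, if anything falls off the work surface, if the arm or the gripper's body presses on something with over 40 N, if the wrist force passes 120 N, or if a joint passes its speed limit or range.

## Working session

There is one attempt and no reset: what is moved stays moved. The work goes in short steps, Python scripts to look and compute and a tool call to move; the robot and the scene stay as the last step left them, time stands still between calls to the robot, and variables do not carry over. Pictures are saved under pics/ and viewed, and the job is handed in when it is done.

Besides the shell and the picture viewer there is one more tool, called after "Emit:" as name(argument=value, ...), one argument or row to a line, values as JSON. step_arm: Moves the arm, as the interface text tells. Its arguments: {"type":"object","properties":{"increments":{"type":"array"},"hand":{"type":"number"},"grip_force":{"type":"number"}},"required":["increments"]}

```bash
ls; mkdir -p pics
python3 - <<'E'
from bench import r
import cv2,numpy as np
s=r.read_state()
for k,v in s.items(): print(k,np.round(v,4))
for n in("side","top"):
    c=r.camera(n); cv2.imwrite(f"pics/{n}0.png",c["pixels"]); print(n,np.round(c["camera_matrix"],2).tolist(),np.round(c["extrinsics"],4).tolist(),[k for k in c])
    np.savez(f"pics/{n}0.npz",K=c["camera_matrix"],E=c["extrinsics"])
E
```

```text
pics
time 0.0
joint_positions [ 1.2634  0.3329 -0.0647  1.461   0.0216  1.3499 -0.0885]
joint_vel [-0.0008 -0.0014  0.0001 -0.0004  0.0007  0.001  -0.0007]
joint_torque [-4.00000e-04 -6.23259e+01  2.41000e-02 -3.89898e+01 -6.14000e-02
  3.98000e-02  1.00000e-04]
ee_pos [ 0.1755 -0.5994  0.2217]
eef_rot [ 9.899e-01  1.419e-01 -1.000e-04 -7.000e-04]
ft_force [-1.1981 -0.1849  0.514 ]
torque [ 0.0388  0.0504 -0.0091]
width 0.0871
side [[587.52, 0.0, 317.83], [0.0, 587.52, 238.17], [0.0, 0.0, 1.0]] [[0.9089, 0.2949, -0.2948, 0.2911], [-0.417, 0.636, -0.6493, -0.7148], [-0.004, 0.7131, 0.701, 0.7963], [0.0, 0.0, 0.0, 1.0]] ['pixels', 'camera_matrix', 'extrinsics']
top [[589.36, 0.0, 316.97], [0.0, 589.36, 243.05], [0.0, 0.0, 1.0]] [[-0.0296, 0.9966, -0.0769, 0.4756], [-0.9993, -0.0312, -0.0208, -0.0969], [-0.0231, 0.0762, 0.9968, 1.109], [0.0, 0.0, 0.0, 1.0]] ['pixels', 'camera_matrix', 'extrinsics']
```

View pics/side0.png

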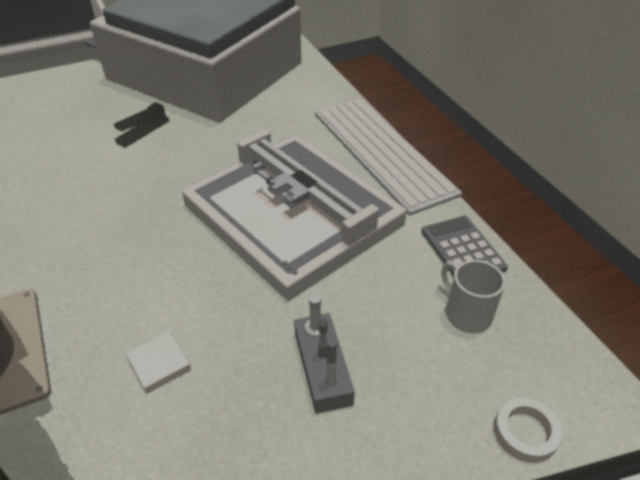

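View pics/top0.png

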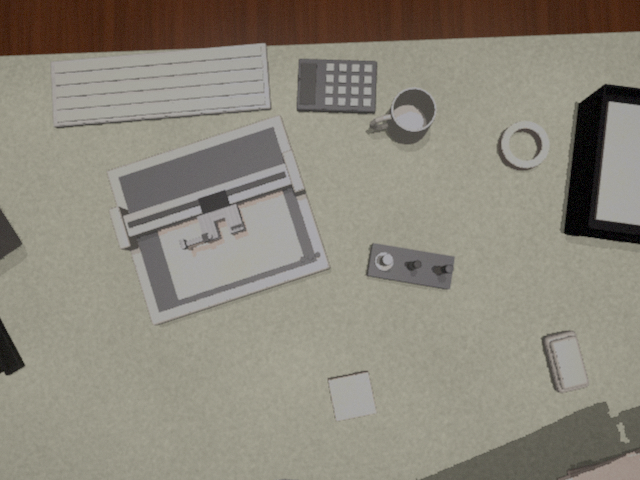

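Run:
```python
import cv2
t=cv2.imread("pics/top0.png"); s=cv2.imread("pics/side0.png")
cv2.imwrite("pics/t_plot.png",cv2.resize(t[110:330,100:340],None,fx=3.3,fy=2.7*3.3/2.7*0.82 if 0 else 2.7,interpolation=3))
cv2.imwrite("pics/s_plot.png",cv2.resize(s[125:300,175:415],None,fx=3.3,fy=3.3,interpolation=3))
cv2.imwrite("pics/t_rack.png",cv2.resize(t[230:300,355:465],None,fx=7,fy=7,interpolation=3))
cv2.imwrite("pics/s_rack.png",cv2.resize(s[285:420,280:370],None,fx=4.4,fy=4.4,interpolation=3))
```

```text
(no output)
```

View pics/t_plot.png

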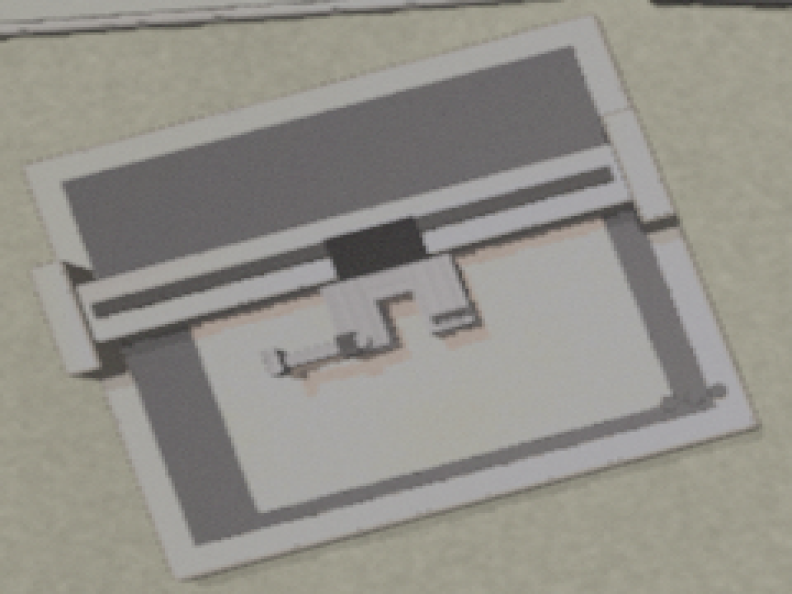

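View pics/s_plot.png

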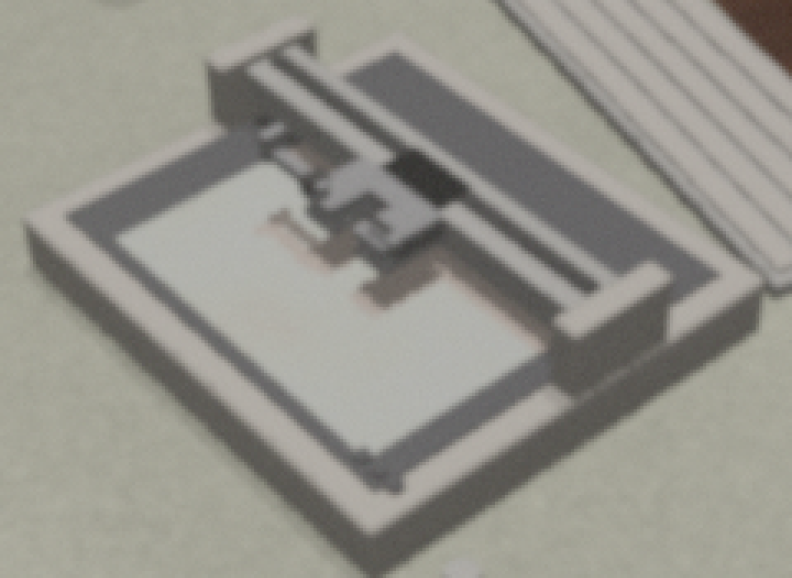

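View pics/t_rack.png

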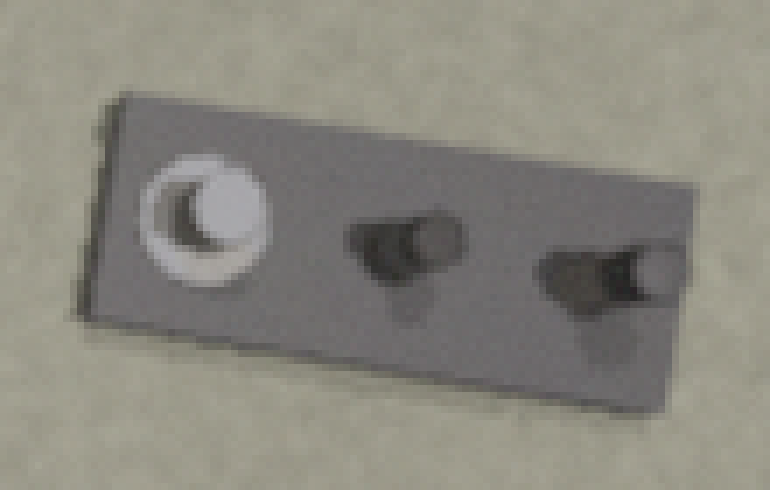

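View pics/s_rack.png

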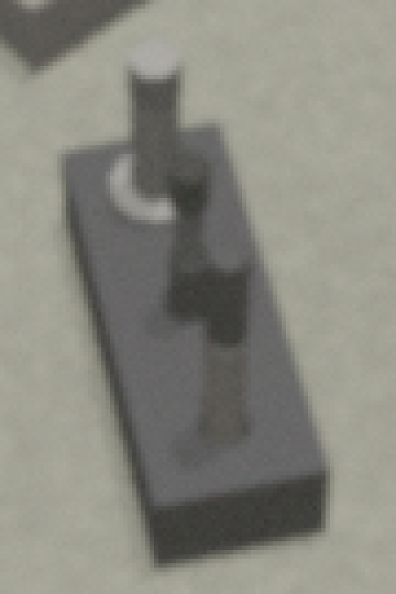

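```bash
cat > h.py <<'E'
import numpy as np,cv2
from scipy.optimize import least_squares
def load(n):
    d=np.load(f"pics/{n}0.npz"); return d["K"],d["E"]
C={n:load(n) for n in("side","top")}
def proj(n,P):
    K,E=C[n]; P=np.atleast_2d(P); q=(P-E[:3,3])@E[:3,:3]; q=q*[1,-1,-1]; u=q@K.T; return u[:,:2]/u[:,2:]
def ray(n,uv,z):
    K,E=C[n]; d=np.linalg.inv(K)@np.r_[uv,1]; d=E[:3,:3]@(d*[1,-1,-1]); o=E[:3,3]; return o+d*(z-o[2])/d[2]
def T(p,L):  # p=(x,y,yaw)
    c,s=np.cos(p[2]),np.sin(p[2]); L=np.atleast_2d(L); return np.c_[p[0]+c*L[:,0]-s*L[:,1],p[1]+s*L[:,0]+c*L[:,1],L[:,2]]
def fit(obs,p0):
    f=lambda p: np.concatenate([proj(n,T(p,L))[0]-uv for n,L,uv in obs])
    s=least_squares(f,p0,loss='soft_l1'); return s.x,f(s.x).reshape(-1,2)
E
cat > fit.py <<'E'
from h import *
u=lambda X,Y,ox,oy,fx,fy:np.array([(X+.5)/fx-.5+ox,(Y+.5)/fy-.5+oy])
tp=lambda X,Y:u(X,Y,100,110,3.3,2.7)
sp=lambda X,Y:u(X,Y,175,125,3.3,3.3)
tr=lambda X,Y:u(X,Y,355,230,7,7)
sr=lambda X,Y:u(X,Y,280,285,4.4,4.4)
obs=[("top",[.15,.17,.045],tp(28,163)),("top",[.15,-.17,.045],tp(597,15)),("top",[-.15,-.17,.045],tp(760,428)),("top",[-.15,.17,.045],tp(183,578)),
("side",[-.15,.17,.045],sp(28,222)),("side",[-.15,-.17,.045],sp(372,538)),("side",[.15,-.17,.045],sp(762,285))]
for nm in ("top","side",None):
    o=[a for a in obs if nm in(None,a[0])]
    p,e=fit(o,[.6,.15,.25]); print("plotter",nm,np.round(p,4),np.round(e,1).tolist())
P=p
obs=[("top",[.03,.075,.04],tr(125,93)),("top",[.03,-.075,.04],tr(697,188)),("top",[-.03,-.075,.04],tr(662,412)),("top",[-.03,.075,.04],tr(92,318)),
("side",[-.03,.075,.04],sr(64,152)),("side",[.03,.075,.04],sr(218,124)),("side",[.03,-.075,.04],sr(327,470)),("side",[-.03,-.075,.04],sr(153,508))]
for nm in ("top","side",None):
    o=[a for a in obs if nm in(None,a[0])]
    p,e=fit(o,[.45,-.25,-.1]); print("rack",nm,np.round(p,4),np.round(e,1).tolist())
R=p
print("holder model",T(R,[0,.05,.04]))
print("flange top",ray("top",tr(205,220),.044),"barrel top",ray("top",tr(230,210),.114),"side barrel top",ray("side",sr(155,60),.114),"side flange leftedge",ray("side",sr(112,188),.044))
np.savez("fit.npz",P=P,R=R)
E
python3 fit.py
```

```text
plotter top [0.6081 0.1042 0.2815] [[-1.6, -0.1], [1.5, -1.9], [2.2, 0.0], [-2.4, 2.3]]
plotter side [0.6075 0.0977 0.2798] [[-2.3, -1.7], [-0.1, 0.9], [4.3, -0.6]]
plotter None [0.6078 0.1013 0.2825] [[-0.1, 0.1], [3.0, -1.8], [3.9, 0.0], [-0.7, 2.5], [-2.7, -2.6], [-0.4, -0.6], [3.5, -2.0]]
rack top [ 0.5118 -0.2428 -0.1949] [[-0.1, -0.3], [0.3, -0.4], [0.4, 0.5], [-0.6, 0.2]]
rack side [ 0.5105 -0.246  -0.2018] [[-0.7, -0.2], [0.4, -0.6], [0.5, 0.4], [-0.3, 0.2]]
rack None [ 0.5112 -0.2445 -0.1992] [[0.9, -0.1], [1.3, 0.1], [1.2, 1.0], [0.2, 0.3], [-0.8, -1.0], [0.3, -1.4], [0.6, -0.7], [-0.2, -0.8]]
holder model [[ 0.52107975 -0.19544004  0.04      ]]
flange top [ 0.52147725 -0.19433829  0.044     ] barrel top [ 0.52068527 -0.19402671  0.114     ] side barrel top [ 0.5204159  -0.19783238  0.114     ] side flange leftedge [ 0.50529291 -0.19244996  0.044     ]
```

```bash
cat > ov.py <<'E'
from h import *
import sys
f=np.load("fit.npz");P=f["P"]
def draw(n,img,p,M,D,crop,fn,base=True):
    x0,y0,x1,y1,s=crop
    im=cv2.resize(img[y0:y1,x0:x1],None,fx=s,fy=s,interpolation=3)
    def poly(L,c,cl=True):
        q=(proj(n,T(p,L))+.5-[x0,y0])*s-.5
        cv2.polylines(im,[np.round(q).astype(int)],cl,c,1)
    if base: poly([[.15,.17,.045],[.15,-.17,.045],[-.15,-.17,.045],[-.15,.17,.045]],(0,0,255))
    mx,my=M; 
    pl=lambda a:[[mx+x,my+D+y,z] for x,y,z in a]
    z=.0925
    poly(pl([[-.02,-.036,z],[.026,-.036,z],[.026,.036,z],[-.02,.036,z],[-.02,.01175,z],[-.0185,.01025,z],[.009,.01025,z],[.009,-.01025,z],[-.0185,-.01025,z],[-.02,-.01175,z]]),(0,255,0))
    cv2.imwrite(fn,im)
if __name__=="__main__":
    from scipy.spatial.transform import Rotation
    t=cv2.imread("pics/top0.png"); s=cv2.imread("pics/side0.png")
    draw("top",t,P,(0.0,0),.0,(100,105,340,330,2.6),"pics/ov_t.png")
    draw("side",s,P,(0,0),.0,(175,125,415,300,3.3),"pics/ov_s.png")
E
python3 ov.py
```

```text
(no output)
```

View pics/ov_t.png

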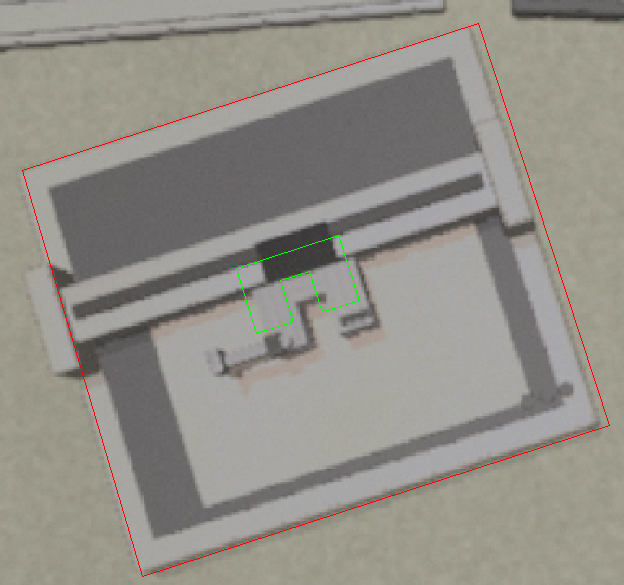

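View pics/ov_s.png

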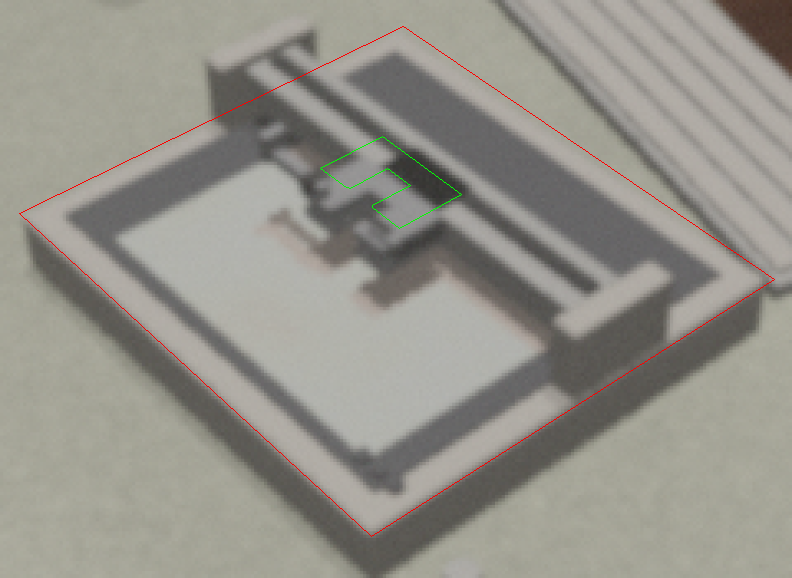

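Run:
```python
import cv2
t=cv2.imread("pics/top0.png"); s=cv2.imread("pics/side0.png")
cv2.imwrite("pics/t_c.png",cv2.resize(t[185:260,170:260],None,fx=8,fy=8,interpolation=2))
cv2.imwrite("pics/s_c.png",cv2.resize(s[155:220,245:325],None,fx=9,fy=9,interpolation=2))
```

```text
(no output)
```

View pics/t_c.png

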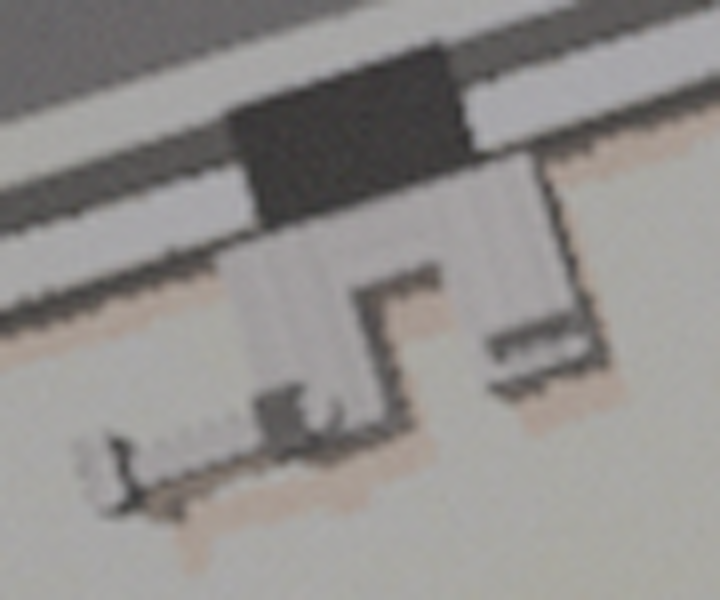

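View pics/s_c.png

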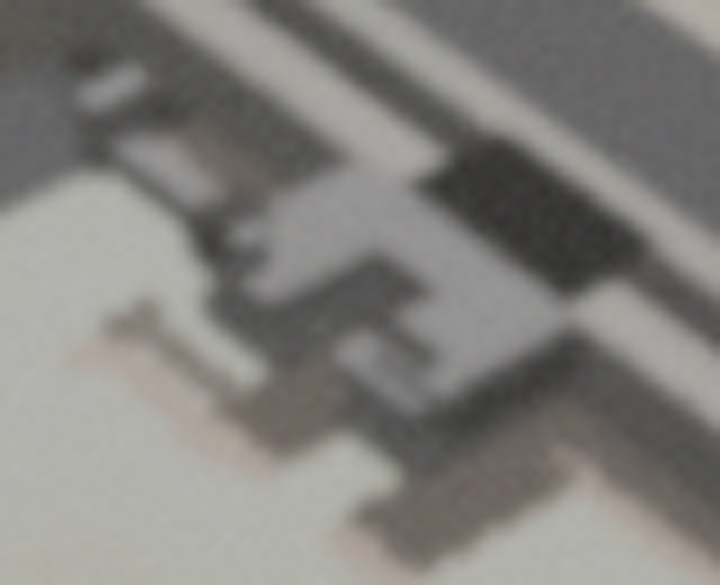

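```bash
cat > fitc.py <<'E'
from h import *
u=lambda X,Y,ox,oy,f:np.array([(X+.5)/f-.5+ox,(Y+.5)/f-.5+oy])
t=lambda X,Y:u(X,Y,170,185,8); s=lambda X,Y:u(X,Y,245,155,9)
z=.0925
obs=[("top",[.026,-.036,z],t(533,153)),("top",[.026,.036,z],t(217,257)),("top",[.009,.01025,z],t(352,290)),("top",[.009,-.01025,z],t(440,266)),("top",[-.02,-.036,z],t(597,352)),
("side",[.026,-.036,z],s(572,308)),("side",[-.02,-.036,z],s(425,408)),("side",[-.02,.01175,z],s(265,298)),("side",[.009,.01025,z],s(380,252)),("side",[.009,-.01025,z],s(432,295))]
for nm in ("top","side",None):
    o=[a for a in obs if nm in(None,a[0])]
    p,e=fit(o,[.6,.1,.28]); print("carr",nm,np.round(p,4),np.round(e,1).tolist())
P=np.load("fit.npz")["P"]
d=p[:2]-P[:2];c,sn=np.cos(P[2]),np.sin(P[2]);print("rel plotter",c*d[0]+sn*d[1],-sn*d[0]+c*d[1])
np.savez("carr.npz",p=p)
E
python3 fitc.py
```

```text
carr top [0.5921 0.0907 0.2872] [[-0.2, 0.0], [0.1, -0.1], [0.1, 0.4], [0.3, -0.3], [-0.3, 0.1]]
carr side [0.5908 0.0882 0.3457] [[1.2, 0.1], [-0.6, 0.4], [-0.1, 0.7], [-0.9, -0.7], [0.7, -0.6]]
carr None [0.5918 0.0902 0.2993] [[-0.1, -0.0], [0.3, 0.3], [0.4, 0.6], [0.6, -0.2], [0.1, -0.1], [1.0, 0.1], [-1.5, -0.3], [-0.1, -0.4], [-0.4, -1.5], [0.8, -1.1]]
rel plotter -0.018471447419803933 -0.006258691749767243
```

```bash
cat > plan.py <<'E'
from bench import r
import numpy as np,sys
from scipy.spatial.transform import Rotation as R
# usage: plan.py x y z yaw(of tool x) ; prints tool-frame shift and rotvec
x,y,z,yaw=map(float,sys.argv[1:5])
s=r.read_state(); R0=R.from_quat(s["eef_rot"])
Rt=R.from_matrix([[np.cos(yaw),np.sin(yaw),0],[np.sin(yaw),-np.cos(yaw),0],[0,0,-1]])
print("shift",np.round(R0.inv().apply(np.array([x,y,z])-s["ee_pos"]),4),"rot",np.round((R0.inv()*Rt).as_rotvec(),4))
m=R0.as_matrix();print("t",s["time"],"pos",np.round(s["ee_pos"],4),"yaw",round(np.arctan2(m[1,0],m[0,0]),4),"F",np.round(s["ft_force"],1),"w",round(s["width"],4),"q",np.round(s["joint_positions"],2))
E
python3 plan.py .521 -.195 .20 1.372
```

```text
shift [ 0.4453 -0.2911  0.0222] rot [-1.2000e-03 -6.0000e-04 -1.0872e+00]
t 0.1 pos [ 0.1755 -0.5995  0.2218] yaw 0.2848 F [ 0.4  0.2 -0.1] w 0.0874 q [ 1.26  0.33 -0.06  1.46  0.02  1.35 -0.09]
```

Emit:
step_arm(
  increments=[
    [[0.036,-0.024,0],[0,0,-0.09]],
    [[0.073,-0.048,0],[0,0,-0.18]],
    [[0.11,-0.072,0],[0,0,-0.27]],
    [[0.147,-0.096,0],[0,0,-0.36]],
    [[0.184,-0.12,0],[0,0,-0.45]],
  ],
  hand=0,
  grip_force=12,
)

```text
time: 0.6
ee_pos: [0.3191, -0.431, 0.2217]
eef_rot: [0.933, 0.361, -0.0, -0.001]
ft_force: [0.1, 0.2, 0.2]
width: 0.0553
```

```bash
python3 plan.py .521 -.195 .20 1.372
```

```text
shift [ 0.3081 -0.0386  0.0219] rot [-0.0015 -0.0009 -0.6336]
t 0.6 pos [ 0.3191 -0.431   0.2217] yaw 0.7384 F [0.1 0.2 0.2] w 0.0553 q [ 1.08  0.15 -0.25  1.69  0.04  1.31 -0.02]
```

Emit:
step_arm(
  increments=[
    [[0.044,-0.005,0.003],[0,0,-0.1]],
    [[0.088,-0.011,0.006],[0,0,-0.2]],
    [[0.132,-0.016,0.009],[0,0,-0.3]],
    [[0.176,-0.022,0.012],[0,0,-0.4]],
    [[0.22,-0.028,0.016],[0,0,-0.5]],
  ],
)

```text
time: 1.1
ee_pos: [0.4637, -0.2606, 0.2057]
eef_rot: [0.813, 0.582, 0.0, -0.001]
ft_force: [0.7, -1.4, -0.1]
width: 0.0438
```

```bash
python3 plan.py .521 -.195 .20 1.372
```

```text
shift [0.0806 0.0331 0.0057] rot [-0.0012 -0.001  -0.1296]
t 1.1 pos [ 0.4637 -0.2606  0.2057] yaw 1.2424 F [ 0.7 -1.4 -0.1] w 0.0438 q [ 0.84  0.17 -0.46  1.71  0.08  1.28  0.04]
```

Emit:
step_arm(
  increments=[
    [[0.03,0.012,0],[0,0,-0.05]],
    [[0.06,0.025,0.004],[0,0,-0.1]],
    [[0.08,0.033,0.006],[0,0,-0.13]],
    [[0.08,0.033,0.006],[0,0,-0.13]],
  ],
)

```text
time: 1.5
ee_pos: [0.5221, -0.1925, 0.1991]
eef_rot: [0.772, 0.636, 0.0, -0.002]
ft_force: [-0.3, -0.4, -0.1]
width: 0.0437
```

```bash
python3 plan.py .521 -.195 .08 1.372
python3 - <<'E'
from bench import r
import cv2
c=r.camera("side");p=c["pixels"];cv2.imwrite("pics/s1.png",cv2.resize(p[230:420,220:420],None,fx=3,fy=3,interpolation=3))
c=r.camera("top");p=c["pixels"];cv2.imwrite("pics/t1.png",cv2.resize(p[170:340,300:500],None,fx=3,fy=3,interpolation=3))
E
```

```text
shift [-0.003  -0.0004  0.1191] rot [-0.0018 -0.0027  0.0054]
t 1.5 pos [ 0.5221 -0.1925  0.1991] yaw 1.3774 F [-0.3 -0.4 -0.1] w 0.0437 q [ 0.73  0.24 -0.53  1.65  0.12  1.28 -0.02]
```

View pics/s1.png

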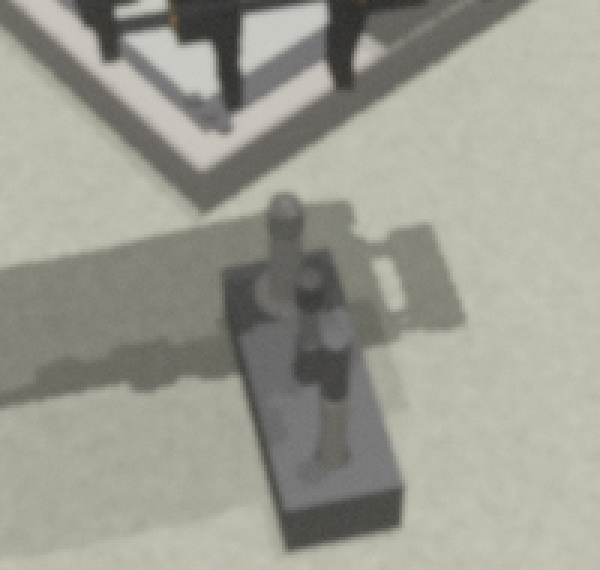

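View pics/t1.png

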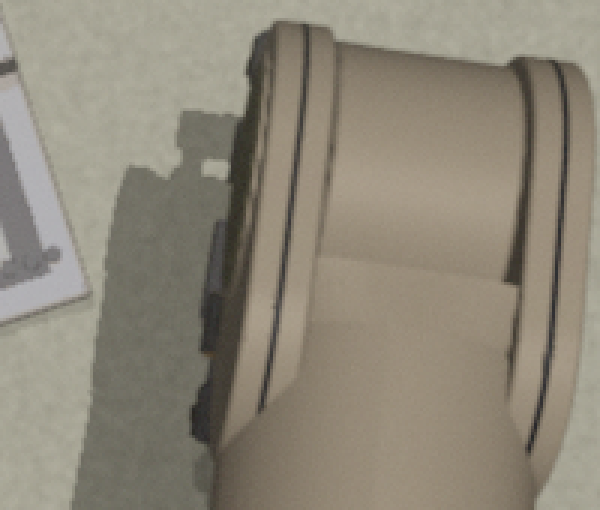

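Run:
```python
from h import *
p=np.array([.5221,-.1925,.1991]); y=1.3774; ty=np.array([np.sin(y),-np.cos(y),0])
for w in(0,.022,-.022,.037,-.037): print(w,((proj("side",p+ty*w)+.5-[220,230])*3-.5).round(1), "barrel top",)
print(((proj("side",[.521,-.195,.114])+.5-[220,230])*3-.5))
```

```text
0 [[282.7  80.1]] barrel top
0.022 [[328.2  72. ]] barrel top
-0.022 [[236.8  88.2]] barrel top
0.037 [[359.   66.6]] barrel top
-0.037 [[205.3  93.8]] barrel top
[[284.24604683 201.40307199]]
```

Emit:
step_arm(
  increments=[
    [[-0.003,0,0.02],[0,-0.002,0.005]],
    [[-0.003,0,0.05],[0,-0.002,0.005]],
    [[-0.003,0,0.08],[0,-0.002,0.005]],
    [[-0.003,0,0.105],[0,-0.002,0.005]],
    [[-0.003,0,0.119],[-0.001,-0.002,0.005]],
  ],
)

```text
time: 2.1
ee_pos: [0.5177, -0.2003, 0.0784]
eef_rot: [0.776, 0.63, -0.002, -0.001]
ft_force: [-0.2, 0.2, -0.1]
width: 0.0436
```

Emit:
step_arm(
  increments=[
    [[0,0,0],[0,0,0]],
  ],
)

```text
time: 2.2
ee_pos: [0.5163, -0.201, 0.077]
eef_rot: [0.777, 0.63, -0.003, -0.002]
ft_force: [-0.0, -0.2, 0.3]
width: 0.0437
```

```bash
python3 plan.py .521 -.195 .08 1.372
python3 - <<'E'
from bench import r
import cv2
c=r.camera("side");p=c["pixels"];cv2.imwrite("pics/s2.png",cv2.resize(p[250:420,220:420],None,fx=3,fy=3,interpolation=3))
E
```

```text
shift [ 0.0069  0.0033 -0.003 ] rot [-0.0063  0.0014 -0.0098]
t 2.2 pos [ 0.5163 -0.201   0.077 ] yaw 1.3622 F [-0.  -0.2  0.3] w 0.0437 q [ 0.72  0.36 -0.5   1.79  0.2   1.05 -0.07]
```

View pics/s2.png

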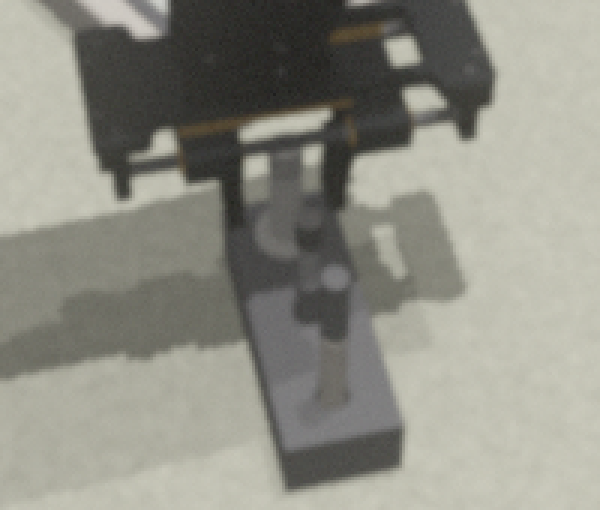

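Emit:
step_arm(
  increments=[
    [[0.006,0.003,-0.003],[-0.006,0.001,-0.01]],
    [[0.006,0.003,-0.003],[-0.006,0.001,-0.01]],
    [[0.006,0.003,-0.003],[-0.006,0.001,-0.01]],
    [[0.006,0.003,-0.003],[-0.006,0.001,-0.01]],
  ],
)

```text
time: 2.65
ee_pos: [0.5212, -0.1963, 0.0816]
eef_rot: [0.774, 0.633, 0.0, 0.001]
ft_force: [-0.4, -0.1, 0.1]
width: 0.0437
```

```bash
python3 plan.py .521 -.1955 .08 1.372
```

```text
shift [ 0.0008 -0.0004  0.0016] rot [ 0.0016  0.0012 -0.0001]
t 2.65 pos [ 0.5212 -0.1963  0.0816] yaw 1.3719 F [-0.4 -0.1  0.1] w 0.0437 q [ 0.71  0.35 -0.51  1.78  0.2   1.05 -0.07]
```

Fine. Close with moderate grip.

Emit:
step_arm(
  increments=[
    [[0.001,0,0.001],[0.001,0.001,0]],
    [[0.001,0,0.001],[0.001,0.001,0]],
    [[0.001,0,0.001],[0.001,0.001,0]],
    [[0.001,0,0.001],[0.001,0.001,0]],
    [[0.001,0,0.001],[0.001,0.001,0]],
  ],
  hand=1,
  grip_force=15,
)

```text
time: 3.15
ee_pos: [0.5213, -0.1953, 0.0805]
eef_rot: [0.774, 0.633, 0.0, 0.0]
ft_force: [-0.5, 0.4, -0.2]
width: 0.0178
```

Emit:
step_arm(
  increments=[
    [[0,0,0],[0,0,0]],
    [[0,0,0],[0,0,0]],
  ],
)

```text
time: 3.35
ee_pos: [0.5213, -0.1953, 0.0805]
eef_rot: [0.774, 0.633, 0.0, 0.0]
ft_force: [0.3, -0.4, 0.6]
width: 0.0177
```

```bash
python3 plan.py .521 -.1955 .16 1.372
```

```text
shift [-0.0003 -0.0003 -0.0795] rot [ 0.0004  0.0001 -0.0001]
t 3.35 pos [ 0.5213 -0.1953  0.0805] yaw 1.3719 F [ 0.3 -0.4  0.6] w 0.0177 q [ 0.71  0.36 -0.51  1.78  0.2   1.05 -0.07]
```

Emit:
step_arm(
  increments=[
    [[0,0,-0.01],[0,0,0]],
    [[0,0,-0.03],[0,0,0]],
    [[0,0,-0.05],[0,0,0]],
    [[0,0,-0.075],[0,0,0]],
    [[0,0,-0.1],[0,0,0]],
  ],
)

```text
time: 3.85
ee_pos: [0.5212, -0.1952, 0.1821]
eef_rot: [0.774, 0.634, 0.0, 0.0]
ft_force: [0.7, -0.2, -0.4]
width: 0.0174
```

Emit:
step_arm(
  increments=[
    [[0,0,0],[0,0,0]],
    [[0,0,0],[0,0,0]],
  ],
)

```text
time: 4.05
ee_pos: [0.5215, -0.1953, 0.1829]
eef_rot: [0.774, 0.633, 0.0, 0.001]
ft_force: [-0.1, 0.1, -1.0]
width: 0.0174
```

```bash
python3 - <<'E'
import numpy as np
p=np.load("carr.npz")["p"]; print(p)
y=.2825
for d in (-.06,-.045,0): print(d,p[:2]+d*np.array([np.cos(y),np.sin(y)]))
E
python3 plan.py .534 .0735 .18 .2825;python3 - <<'E'
from bench import r
import cv2
c=r.camera("side");p=c["pixels"];cv2.imwrite("pics/s3.png",cv2.resize(p[150:420,220:420],None,fx=2.2,fy=2.2,interpolation=3))
E
```

```text
[0.59182689 0.09015033 0.29933423]
-0.06 [0.5342052  0.07342489]
-0.045 [0.54861062 0.07760625]
0 [0.59182689 0.09015033]
shift [ 0.2659 -0.0408  0.0027] rot [ 2.2000e-03 -6.0000e-04  1.0895e+00]
t 4.05 pos [ 0.5215 -0.1953  0.1829] yaw 1.372 F [-0.1  0.1 -1. ] w 0.0174 q [ 0.73  0.25 -0.53  1.68  0.13  1.25 -0.02]
```

View pics/s3.png

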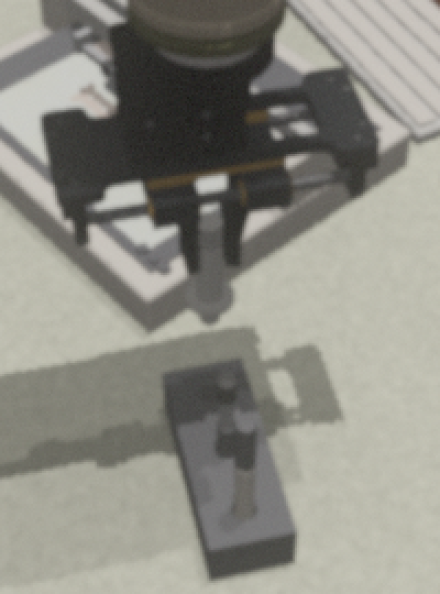

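Emit:
step_arm(
  increments=[
    [[0.02,-0.003,0],[0,0,0.08]],
    [[0.046,-0.007,0],[0,0,0.19]],
    [[0.073,-0.012,0],[0,0,0.3]],
    [[0.1,-0.016,0],[0,0,0.41]],
    [[0.127,-0.02,0],[0,0,0.52]],
  ],
)

```text
time: 4.6
ee_pos: [0.5257, -0.0656, 0.1807]
eef_rot: [0.912, 0.411, -0.001, -0.0]
ft_force: [0.1, 0.0, -0.7]
width: 0.0175
```

```bash
python3 plan.py .534 .0735 .18 .2825
```

```text
shift [ 0.1098 -0.0858  0.0007] rot [-0.0009  0.0014  0.5649]
t 4.6 pos [ 0.5257 -0.0656  0.1807] yaw 0.8474 F [ 0.1  0.  -0.7] w 0.0175 q [ 0.54  0.2  -0.56  1.74  0.11  1.23 -0.77]
```

Emit:
step_arm(
  increments=[
    [[0.022,-0.018,0],[0,0,0.11]],
    [[0.044,-0.036,0],[0,0,0.22]],
    [[0.066,-0.054,0],[0,0,0.33]],
    [[0.09,-0.072,0],[0,0,0.44]],
    [[0.11,-0.086,0.001],[0,0,0.565]],
  ],
)

```text
time: 5.1
ee_pos: [0.5332, 0.0755, 0.1787]
eef_rot: [0.99, 0.139, -0.002, -0.0]
ft_force: [0.1, -0.3, -0.2]
width: 0.0178
```

Emit:
step_arm(
  increments=[
    [[0,0,0],[0,0,0]],
  ],
)

```text
time: 5.2
ee_pos: [0.5323, 0.0793, 0.1777]
eef_rot: [0.99, 0.139, -0.002, -0.001]
ft_force: [0.4, -0.3, -1.2]
width: 0.0174
```

```bash
python3 plan.py .534 .0735 .1215 .2825
```

```text
shift [0.0002 0.0062 0.0562] rot [-0.003   0.0043 -0.0027]
t 5.2 pos [0.5323 0.0793 0.1777] yaw 0.2798 F [ 0.4 -0.3 -1.2] w 0.0174 q [ 0.3   0.23 -0.6   1.72  0.13  1.24 -1.62]
```

Emit:
step_arm(
  increments=[
    [[0,0.006,0.015],[-0.003,0.004,-0.003]],
    [[0,0.006,0.035],[-0.003,0.004,-0.003]],
    [[0,0.006,0.05],[-0.003,0.004,-0.003]],
    [[0,0.006,0.056],[-0.003,0.004,-0.003]],
    [[0,0.006,0.056],[-0.003,0.004,-0.003]],
  ],
)

```text
time: 5.7
ee_pos: [0.5331, 0.0732, 0.1207]
eef_rot: [0.99, 0.141, -0.001, -0.0]
ft_force: [0.5, 0.5, 0.1]
width: 0.0177
```

Emit:
step_arm(
  increments=[
    [[0,0,0],[0,0,0]],
    [[0,0,0],[0,0,0]],
  ],
)

```text
time: 5.9
ee_pos: [0.5335, 0.0732, 0.1214]
eef_rot: [0.99, 0.141, -0.001, -0.0]
ft_force: [-0.4, 1.0, -2.1]
width: 0.0177
```

```bash
python3 plan.py .534 .0735 .1215 .2825;python3 - <<'E'
from bench import r
import cv2
c=r.camera("side");p=c["pixels"];cv2.imwrite("pics/s4raw.png",p);cv2.imwrite("pics/s4.png",cv2.resize(p[130:260,210:350],None,fx=5,fy=4.6,interpolation=3))
c=r.camera("top");p=c["pixels"];cv2.imwrite("pics/t4raw.png",p);cv2.imwrite("pics/t4.png",cv2.resize(p[150:290,150:290],None,fx=4.2,fy=4.2,interpolation=3))
E
```

```text
shift [ 0.0006 -0.0002 -0.0001] rot [-0.0003  0.0014  0.0005]
t 5.9 pos [0.5335 0.0732 0.1214] yaw 0.283 F [-0.4  1.  -2.1] w 0.0177 q [ 0.29  0.28 -0.59  1.79  0.17  1.12 -1.64]
```

View pics/s4.png

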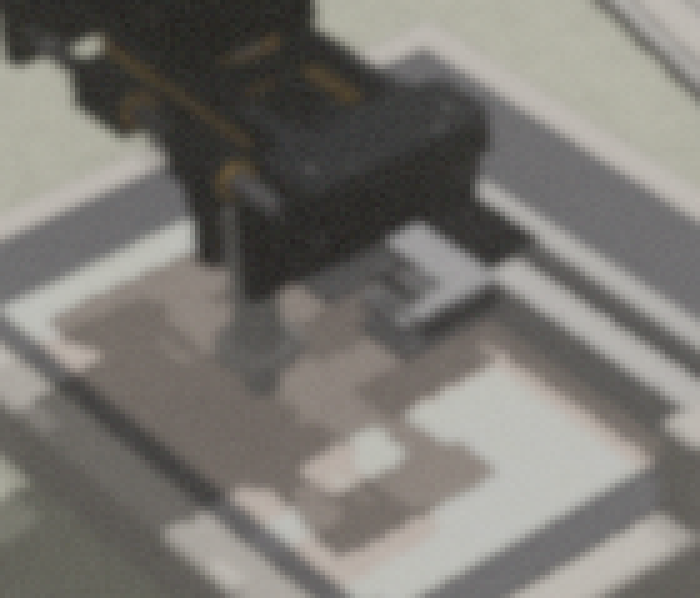

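View pics/t4.png

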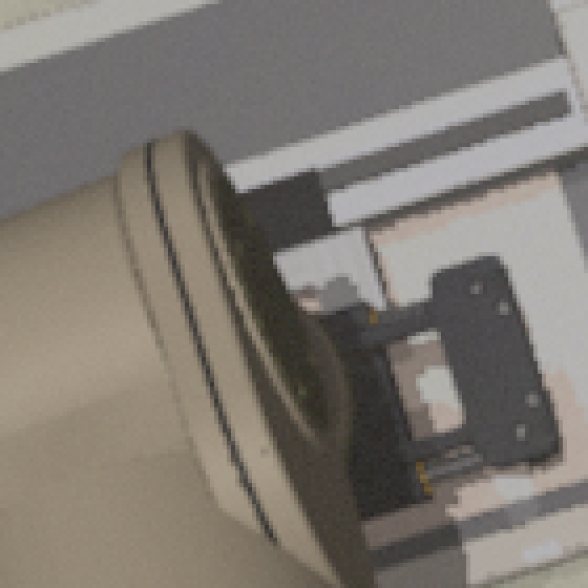

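Run:
```python
from h import *
p=cv2.imread("pics/s4raw.png"); x0,y0,x1,y1,s=225,165,325,235,8
im=cv2.resize(p[y0:y1,x0:x1],None,fx=s,fy=s,interpolation=2)
im2=im.copy()
def poly(L,c,cl=True):
    q=(proj("side",L)+.5-[x0,y0])*s-.5; cv2.polylines(im2,[np.round(q).astype(int)],cl,c,1)
a=np.linspace(0,2*np.pi,40)
o=np.array([.5335,.0732,.0809])
for rr,z in((.017,0),(.017,.004),(.007,-.024),(.009,.004)): poly(o+np.c_[rr*np.cos(a),rr*np.sin(a),a*0+z],(0,255,0))
c=np.load("carr.npz")["p"]; c[2]=.2825
z=.0925
poly(T(c,[[-.02,-.036,z],[.026,-.036,z],[.026,.036,z],[-.02,.036,z],[-.02,.01175,z],[-.0185,.01025,z],[.009,.01025,z],[.009,-.01025,z],[-.0185,-.01025,z],[-.02,-.01175,z]]),(0,0,255))
cv2.imwrite("pics/ov4.png",im2);cv2.imwrite("pics/ov4b.png",im)
```

```text
(no output)
```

View pics/ov4.png

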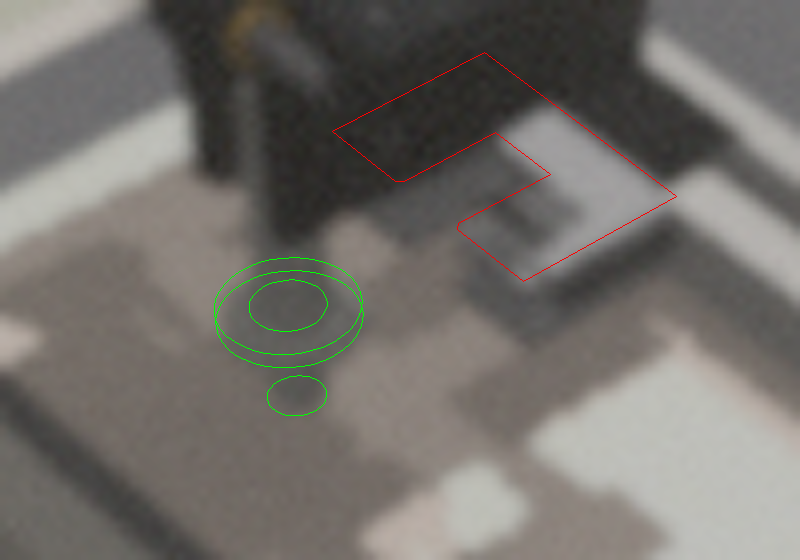

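View pics/ov4b.png

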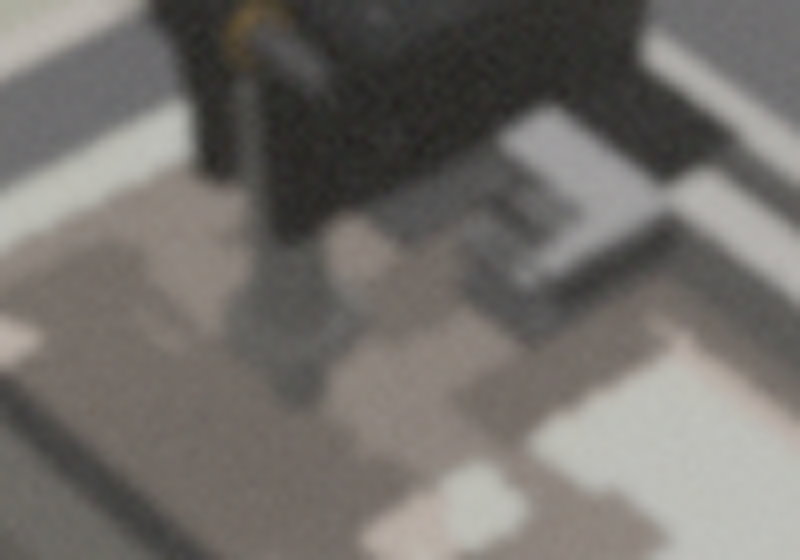

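Emit:
step_arm(
  increments=[
    [[0.005,0,0],[0,0.001,0]],
    [[0.011,0,0],[0,0.001,0]],
    [[0.016,0,0],[0,0.001,0]],
    [[0.019,0,0],[0,0.001,0]],
    [[0.02,0,0],[0,0.001,0]],
  ],
  grip_force=9,
)

```text
time: 6.5
ee_pos: [0.553, 0.0791, 0.1212]
eef_rot: [0.99, 0.141, -0.0, -0.0]
ft_force: [-0.1, -1.3, -0.4]
width: 0.0177
```

Emit:
step_arm(
  increments=[
    [[0,0,0],[0,0,0]],
    [[0,0,0],[0,0,0]],
  ],
)

```text
time: 6.7
ee_pos: [0.5529, 0.0791, 0.1211]
eef_rot: [0.99, 0.141, -0.0, -0.0]
ft_force: [-0.6, 0.2, -1.3]
width: 0.0176
```

```bash
cat > rel.py <<'E'
from bench import r
import numpy as np
c=np.load("carr.npz")["p"];y=.2825;s=r.read_state();d=s["ee_pos"][:2]-c[:2]
f=s["ft_force"];t=s["torque"];C,S=np.cos(y),np.sin(y)
print("t",s["time"],"rel mm",np.round(1e3*np.r_[C*d[0]+S*d[1],-S*d[0]+C*d[1],s["ee_pos"][2]-.0405-.079],1),"F plot",np.round([C*f[0]+S*f[1],-S*f[0]+C*f[1],f[2]],1),"w",round(s["width"],4),"tq",np.round(t,2))
E
python3 rel.py; python3 plan.py .553 .0789 .1212 .2825;python3 - <<'E'
from bench import r
import cv2
c=r.camera("side");p=c["pixels"];cv2.imwrite("pics/s5raw.png",p);cv2.imwrite("pics/s5.png",cv2.resize(p[165:235,225:325],None,fx=8,fy=8,interpolation=3))
E
```

```text
t 6.7 rel mm [-40.4   0.2   1.6] F plot [-0.5  0.4 -1.3] w 0.0176 tq [-0.03  0.03 -0.03]
shift [ 0.      0.0002 -0.0001] rot [-0.0006  0.0006  0.0008]
t 6.7 pos [0.5529 0.0791 0.1211] yaw 0.2833 F [-0.6  0.2 -1.3] w 0.0176 q [ 0.27  0.32 -0.58  1.74  0.19  1.14 -1.66]
```

View pics/s5.png

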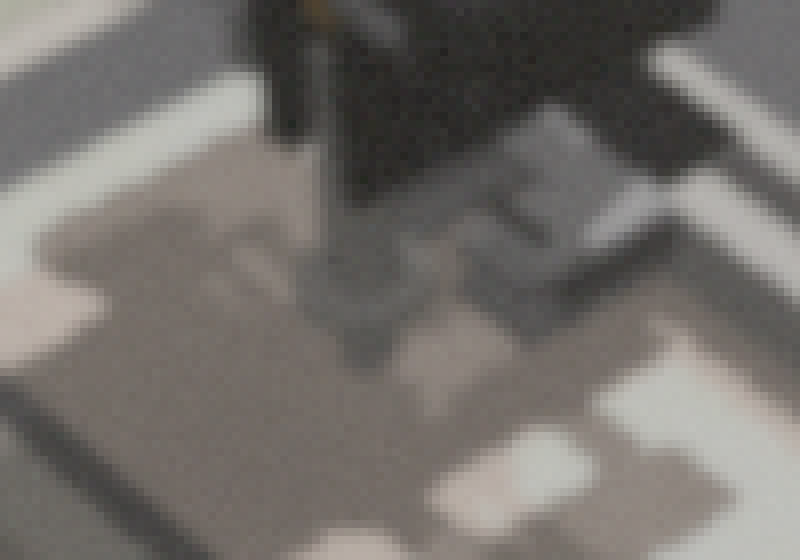

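Emit:
step_arm(
  increments=[
    [[0.001,0,0],[0,0,0]],
    [[0.002,0,0],[0,0,0]],
    [[0.003,0,0],[0,0,0]],
    [[0.004,0,0],[0,0,0]],
    [[0.005,0,0],[0,0,0]],
  ],
)

```text
time: 7.25
ee_pos: [0.5578, 0.0805, 0.1212]
eef_rot: [0.99, 0.141, -0.0, -0.0]
ft_force: [0.1, -0.2, -0.3]
width: 0.0175
```

```bash
python3 rel.py
```

```text
t 7.25 rel mm [-35.4   0.2   1.7] F plot [ 0.1 -0.3 -0.3] w 0.0175 tq [ 0.04 -0.    0.01]
```

Emit:
step_arm(
  increments=[
    [[0.001,0,0],[0,0,0]],
    [[0.002,0,0],[0,0,0]],
    [[0.003,0,0],[0,0,0]],
    [[0.004,0,0],[0,0,0]],
    [[0.005,0,0],[0,0,0]],
  ],
)

```text
time: 7.75
ee_pos: [0.5627, 0.0819, 0.1211]
eef_rot: [0.99, 0.141, -0.0, -0.0]
ft_force: [-0.0, 0.7, -0.9]
width: 0.0177
```

```bash
python3 rel.py
```

```text
t 7.75 rel mm [-30.3   0.2   1.6] F plot [ 0.2  0.7 -0.9] w 0.0177 tq [-0.03 -0.01 -0.05]
```

Emit:
step_arm(
  increments=[
    [[0.001,0,0],[0,0,0]],
    [[0.002,0,0],[0,0,0]],
    [[0.003,0,0],[0,0,0]],
    [[0.004,0,0],[0,0,0]],
  ],
)

```text
time: 8.15
ee_pos: [0.5666, 0.083, 0.1211]
eef_rot: [0.99, 0.141, -0.0, -0.0]
ft_force: [-0.1, 0.2, -0.7]
width: 0.0179
```

```bash
python3 rel.py
```

```text
t 8.15 rel mm [-26.2   0.2   1.6] F plot [ 0.   0.3 -0.7] w 0.0179 tq [0.04 0.03 0.  ]
```

Emit:
step_arm(
  increments=[
    [[0.001,0,0],[0,0,0]],
    [[0.002,0,0],[0,0,0]],
    [[0.003,0,0],[0,0,0]],
    [[0.004,0,0],[0,0,0]],
  ],
)

```text
time: 8.55
ee_pos: [0.5705, 0.0842, 0.1211]
eef_rot: [0.99, 0.141, -0.0, -0.0]
ft_force: [-0.5, -0.0, -0.9]
width: 0.0175
```

```bash
python3 rel.py
```

```text
t 8.55 rel mm [-22.2   0.2   1.6] F plot [-0.5  0.1 -0.9] w 0.0175 tq [-0.01 -0.02 -0.03]
```

Emit:
step_arm(
  increments=[
    [[0.001,0,0],[0,0,0]],
    [[0.002,0,0],[0,0,0]],
    [[0.003,0,0],[0,0,0]],
    [[0.004,0,0],[0,0,0]],
    [[0.005,0,0],[0,0,0]],
  ],
)

```text
time: 9.05
ee_pos: [0.5754, 0.0856, 0.1211]
eef_rot: [0.99, 0.141, -0.0, -0.0]
ft_force: [-0.8, 0.5, -0.6]
width: 0.0177
```

```bash
python3 rel.py
python3 - <<'E'
from bench import r
import cv2
c=r.camera("side");p=c["pixels"];cv2.imwrite("pics/s6.png",cv2.resize(p[155:225,235:335],None,fx=8,fy=8,interpolation=3))
E
```

```text
t 9.05 rel mm [-17.    0.2   1.6] F plot [-0.7  0.7 -0.6] w 0.0177 tq [-0.03 -0.01 -0.02]
```

View pics/s6.png

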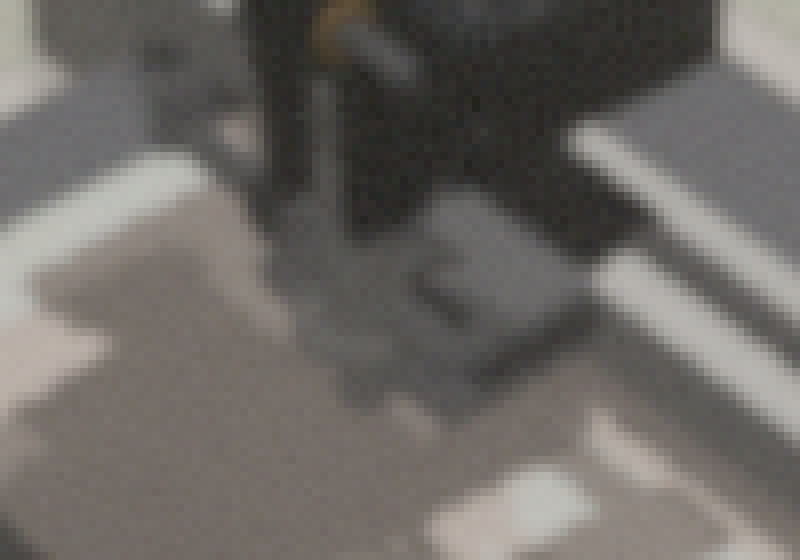

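Emit:
step_arm(
  increments=[
    [[0.001,0,0],[0,0,0]],
    [[0.002,0,0],[0,0,0]],
    [[0.003,0,0],[0,0,0]],
    [[0.004,0,0],[0,0,0]],
    [[0.005,0,0],[0,0,0]],
  ],
)

```text
time: 9.6
ee_pos: [0.5804, 0.087, 0.1211]
eef_rot: [0.99, 0.141, -0.0, -0.0]
ft_force: [-1.0, -0.4, 1.1]
width: 0.0177
```

```bash
python3 rel.py
```

```text
t 9.6 rel mm [-11.9   0.2   1.6] F plot [-1.  -0.1  1.1] w 0.0177 tq [ 0.05 -0.01 -0.01]
```

Emit:
step_arm(
  increments=[
    [[0.001,0,0],[0,0,0]],
    [[0.002,0,0],[0,0,0]],
    [[0.003,0,0],[0,0,0]],
    [[0.004,0,0],[0,0,0]],
  ],
)

```text
time: 10.0
ee_pos: [0.5843, 0.0882, 0.1211]
eef_rot: [0.99, 0.141, -0.0, -0.0]
ft_force: [1.1, -0.0, -0.3]
width: 0.0179
```

```bash
python3 rel.py
```

```text
t 10.0 rel mm [-7.8  0.2  1.6] F plot [ 1.1 -0.3 -0.3] w 0.0179 tq [ 0.01 -0.01 -0.04]
```

Emit:
step_arm(
  increments=[
    [[0.001,0,0],[0,0,0]],
    [[0.002,0,0],[0,0,0]],
    [[0.003,0,0],[0,0,0]],
    [[0.004,0,0],[0,0,0]],
  ],
)

```text
time: 10.4
ee_pos: [0.5882, 0.0893, 0.1211]
eef_rot: [0.99, 0.141, -0.0, -0.0]
ft_force: [0.3, 0.1, -0.9]
width: 0.0173
```

```bash
python3 rel.py
```

```text
t 10.4 rel mm [-3.7  0.2  1.6] F plot [ 0.3  0.  -0.9] w 0.0173 tq [-0.02  0.04 -0.03]
```

Emit:
step_arm(
  increments=[
    [[0.0005,0,0],[0,0,0]],
    [[0.001,0,0],[0,0,0]],
    [[0.001,0,0],[0,0,0]],
  ],
)

```text
time: 10.7
ee_pos: [0.5892, 0.0897, 0.1211]
eef_rot: [0.99, 0.141, -0.0, -0.0]
ft_force: [0.3, -0.8, -0.9]
width: 0.0174
```

```bash
python3 rel.py
```

```text
t 10.7 rel mm [-2.7  0.3  1.6] F plot [ 0.1 -0.9 -0.9] w 0.0174 tq [-0.    0.05  0.04]
```

Emit:
step_arm(
  increments=[
    [[0.0005,0,0],[0,0,0]],
    [[0.001,0,0],[0,0,0]],
    [[0.001,0,0],[0,0,0]],
  ],
)

```text
time: 11.0
ee_pos: [0.5902, 0.0899, 0.1211]
eef_rot: [0.99, 0.141, -0.0, -0.0]
ft_force: [-0.5, -0.8, -1.3]
width: 0.0176
```

```bash
python3 rel.py
```

```text
t 11.0 rel mm [-1.6  0.2  1.6] F plot [-0.7 -0.7 -1.3] w 0.0176 tq [-0.01  0.02  0.07]
```

Emit:
step_arm(
  increments=[
    [[0.0005,0,0],[0,0,0]],
    [[0.001,0,0],[0,0,0]],
    [[0.001,0,0],[0,0,0]],
  ],
)

```text
time: 11.3
ee_pos: [0.5912, 0.0903, 0.1211]
eef_rot: [0.99, 0.141, -0.0, -0.0]
ft_force: [-0.1, 0.4, 0.3]
width: 0.0176
```

```bash
python3 rel.py
```

```text
t 11.3 rel mm [-0.6  0.3  1.6] F plot [0.  0.4 0.3] w 0.0176 tq [ 0.05 -0.05 -0.01]
```

Emit:
step_arm(
  increments=[
    [[0.0005,0,0],[0,0,0]],
    [[0.001,0,0],[0,0,0]],
    [[0.001,0,0],[0,0,0]],
  ],
)

```text
time: 11.6
ee_pos: [0.592, 0.0904, 0.121]
eef_rot: [0.99, 0.141, -0.001, -0.0]
ft_force: [-1.5, -1.0, 1.2]
width: 0.0177
```

```bash
python3 rel.py
```

```text
t 11.6 rel mm [0.2 0.2 1.5] F plot [-1.8 -0.5  1.2] w 0.0177 tq [-0.13  0.56  0.02]
```

Emit:
step_arm(
  increments=[
    [[0.0005,0,0],[0,0,0]],
    [[0.001,0,0],[0,0,0]],
    [[0.001,0,0],[0,0,0]],
  ],
)

```text
time: 11.9
ee_pos: [0.5929, 0.0908, 0.121]
eef_rot: [0.99, 0.141, -0.001, -0.0]
ft_force: [-1.8, -0.6, 1.3]
width: 0.0178
```

```bash
python3 rel.py
```

```text
t 11.9 rel mm [1.2 0.3 1.5] F plot [-1.9 -0.1  1.3] w 0.0178 tq [-0.11  0.55  0.06]
```

Emit:
step_arm(
  increments=[
    [[-0.0005,0,0],[0,0,0]],
    [[-0.001,0,0],[0,0,0]],
    [[-0.001,0,0],[0,0,0]],
  ],
)

```text
time: 12.2
ee_pos: [0.5921, 0.0905, 0.1211]
eef_rot: [0.99, 0.141, -0.0, -0.0]
ft_force: [-0.3, 0.5, 0.0]
width: 0.0175
```

```bash
python3 rel.py
```

```text
t 12.2 rel mm [0.4 0.3 1.6] F plot [-0.2  0.5  0. ] w 0.0175 tq [ 0.01 -0.03  0.02]
```

Emit:
step_arm(
  increments=[
    [[0,0,0.0005],[0,0,0]],
    [[0,0,0.001],[0,0,0]],
    [[0,0,0.0014],[0,0,0]],
    [[0,0,0.0014],[0,0,0]],
  ],
)

```text
time: 12.6
ee_pos: [0.5922, 0.0905, 0.1197]
eef_rot: [0.99, 0.141, -0.0, -0.0]
ft_force: [-0.0, -0.2, -0.5]
width: 0.018
```

```bash
python3 rel.py
python3 - <<'E'
from bench import r
import cv2
c=r.camera("side");p=c["pixels"];cv2.imwrite("pics/s7.png",cv2.resize(p[155:225,235:335],None,fx=8,fy=8,interpolation=3))
E
```

```text
t 12.6 rel mm [0.4 0.3 0.2] F plot [-0.1 -0.2 -0.5] w 0.018 tq [-0.07  0.01 -0.06]
```

View pics/s7.png

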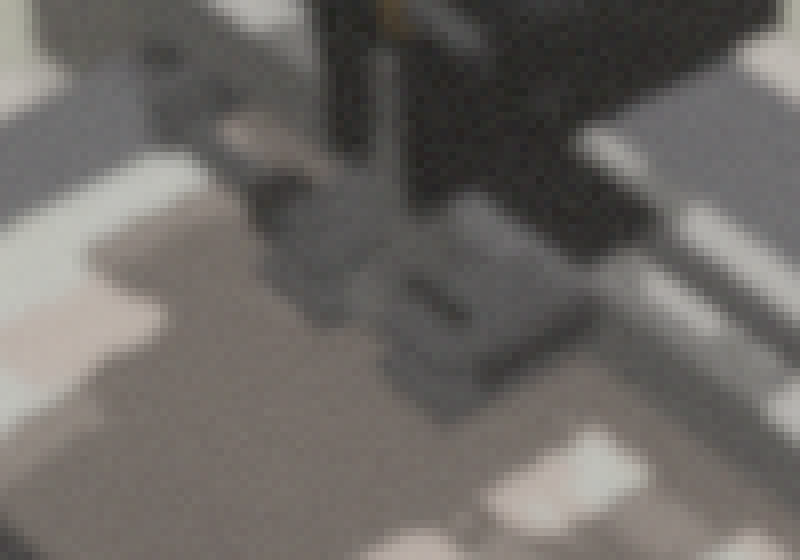

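Emit:
step_arm(
  increments=[
    [[0.0004,0,0],[0,0,0]],
    [[0.0008,0,0],[0,0,0]],
    [[0.0008,0,0],[0,0,0]],
  ],
)

```text
time: 12.95
ee_pos: [0.5928, 0.0907, 0.1197]
eef_rot: [0.99, 0.141, -0.001, -0.0]
ft_force: [-2.8, -0.9, 1.4]
width: 0.0179
```

```bash
python3 rel.py
```

```text
t 12.95 rel mm [1.1 0.3 0.2] F plot [-3.  -0.1  1.4] w 0.0179 tq [-0.14  0.52 -0.03]
```

Emit:
step_arm(
  increments=[
    [[-0.0003,0,0],[0,0,0]],
    [[-0.0003,0,0],[0,0,0]],
  ],
)

```text
time: 13.15
ee_pos: [0.5925, 0.0906, 0.1197]
eef_rot: [0.99, 0.141, -0.001, -0.0]
ft_force: [-0.9, -0.5, 0.6]
width: 0.0179
```

Emit:
step_arm(
  increments=[
    [[0,0,0],[0,0,0]],
    [[0,0,0],[0,0,0]],
    [[0,0,0],[0,0,0]],
    [[0,0,0],[0,0,0]],
  ],
  hand=0.2,
)

```text
time: 13.55
ee_pos: [0.5926, 0.0907, 0.1197]
eef_rot: [0.99, 0.141, -0.0, -0.0]
ft_force: [0.3, 0.4, 0.4]
width: 0.0335
```

```bash
python3 rel.py
python3 - <<'E'
from bench import r
import cv2
c=r.camera("side");p=c["pixels"];cv2.imwrite("pics/s8.png",cv2.resize(p[155:225,235:335],None,fx=8,fy=8,interpolation=3))
E
```

```text
t 13.55 rel mm [0.9 0.3 0.2] F plot [0.4 0.3 0.4] w 0.0335 tq [-0.02  0.02 -0.03]
```

View pics/s8.png

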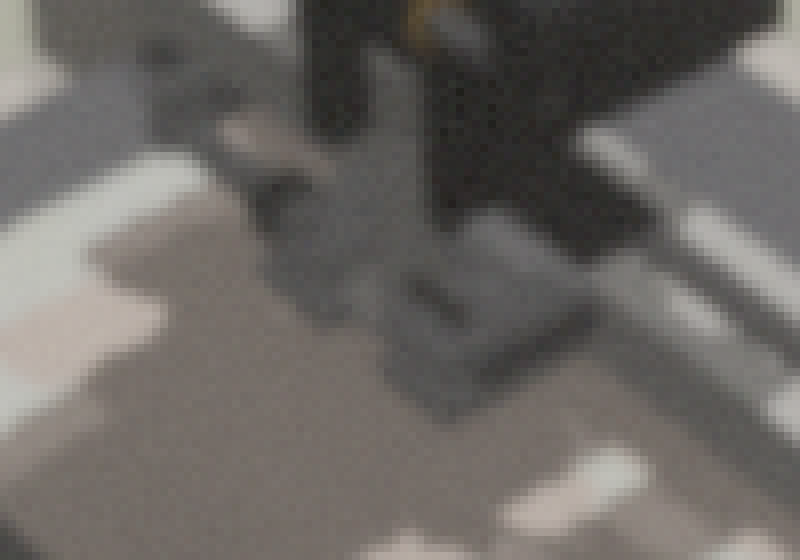

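Emit:
step_arm(
  increments=[
    [[0,0,-0.005],[0,0,0]],
    [[0,0,-0.02],[0,0,0]],
    [[0,0,-0.045],[0,0,0]],
    [[0,0,-0.07],[0,0,0]],
    [[0,0,-0.08],[0,0,0]],
  ],
)

```text
time: 14.1
ee_pos: [0.5938, 0.0911, 0.2035]
eef_rot: [0.99, 0.141, 0.002, -0.0]
ft_force: [-0.0, 0.0, 0.8]
width: 0.0345
```

Emit:
step_arm(
  increments=[
    [[0,0,0],[0,0,0]],
  ],
  hand=1,
)

```text
time: 14.2
ee_pos: [0.5945, 0.0913, 0.2052]
eef_rot: [0.99, 0.141, 0.003, -0.0]
ft_force: [0.4, 0.5, -0.9]
width: 0.0318
```

```bash
python3 rel.py
python3 - <<'E'
import numpy as np
c=np.load("carr.npz")["p"];y=.2825;C,S=np.cos(y),np.sin(y)
for a,b in((-15,110),): print(c[0]+(C*a-S*b)/1e3,c[1]+(S*a+C*b)/1e3)
from bench import r
import cv2
c=r.camera("side");p=c["pixels"];cv2.imwrite("pics/s9.png",cv2.resize(p[135:225,225:335],None,fx=7,fy=6.6,interpolation=3))
E
python3 plan.py .5468 .1916 .2 .2825
```

```text
t 14.2 rel mm [ 2.9  0.3 85.7] F plot [ 0.5  0.4 -0.9] w 0.0318 tq [-0.04 -0.01 -0.02]
0.5467581519898629 0.19160874170405412
shift [-0.0177 -0.1096  0.0045] rot [ 0.0004 -0.0058  0.0008]
t 14.25 pos [0.5944 0.0913 0.2046] yaw 0.2833 F [0.  0.4 0.6] w 0.0291 q [ 0.24  0.34 -0.58  1.53  0.19  1.32 -1.65]
```

View pics/s9.png

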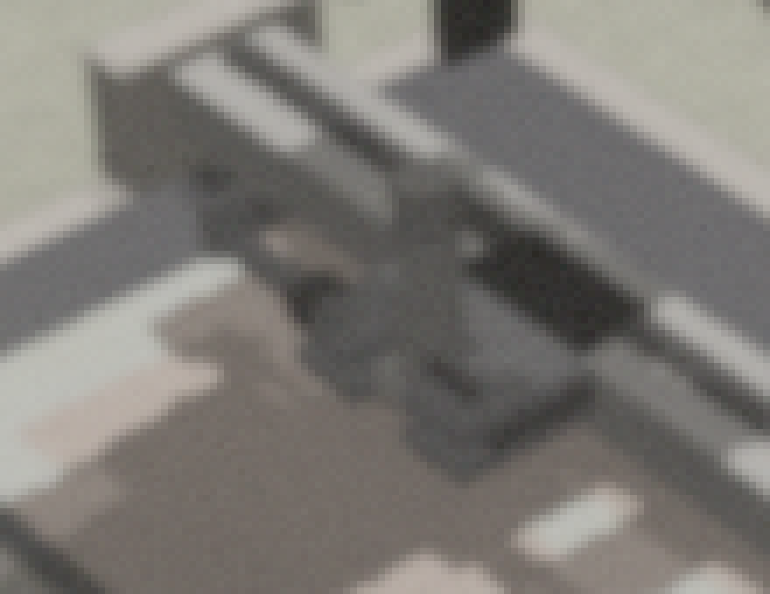

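Emit:
step_arm(
  increments=[
    [[-0.004,-0.02,0],[0,-0.003,0]],
    [[-0.009,-0.05,0],[0,-0.006,0]],
    [[-0.014,-0.08,0.002],[0,-0.006,0]],
    [[-0.018,-0.1,0.004],[0,-0.006,0]],
    [[-0.018,-0.11,0.004],[0,-0.006,0]],
  ],
  hand=1,
)

```text
time: 14.75
ee_pos: [0.5447, 0.1937, 0.1993]
eef_rot: [0.99, 0.143, -0.001, 0.0]
ft_force: [0.0, -0.5, -0.0]
width: 0.0004
```

Emit:
step_arm(
  increments=[
    [[0,0,0],[0,0,0]],
    [[0,0,0],[0,0,0]],
  ],
)

```text
time: 14.95
ee_pos: [0.5449, 0.1929, 0.1987]
eef_rot: [0.99, 0.142, -0.002, 0.0]
ft_force: [-0.2, -0.6, 0.4]
width: 0.0003
```

```bash
python3 rel.py;python3 plan.py .5468 .1916 .101 .2825
```

```text
t 14.95 rel mm [-16.5 111.7  79.2] F plot [-0.3 -0.6  0.4] w 0.0003 tq [ 0.01 -0.    0.04]
shift [0.0018 0.0017 0.0977] rot [0.0003 0.0031 0.0031]
t 14.95 pos [0.5449 0.1929 0.1987] yaw 0.2856 F [-0.2 -0.6  0.4] w 0.0003 q [ 0.11  0.31 -0.64  1.59  0.19  1.3  -1.84]
```

Emit:
step_arm(
  increments=[
    [[0.002,0.001,0.02],[0,0.003,0.003]],
    [[0.002,0.001,0.05],[0,0.003,0.003]],
    [[0.002,0.001,0.075],[0,0.003,0.003]],
    [[0.002,0.001,0.092],[0,0.003,0.003]],
    [[0.002,0.001,0.097],[0,0.003,0.003]],
  ],
)

```text
time: 15.45
ee_pos: [0.5464, 0.1902, 0.0995]
eef_rot: [0.99, 0.14, -0.002, 0.001]
ft_force: [0.4, -0.2, -0.0]
width: 0.0006
```

Emit:
step_arm(
  increments=[
    [[0,0,0],[0,0,0]],
    [[0,0,0],[0,0,0]],
  ],
)

```text
time: 15.65
ee_pos: [0.5471, 0.1894, 0.1]
eef_rot: [0.99, 0.139, -0.001, 0.001]
ft_force: [0.4, 0.9, -0.1]
width: 0.0005
```

```bash
python3 rel.py;python3 plan.py .5468 .1916 .101 .2825
python3 - <<'E'
from bench import r
import cv2
c=r.camera("side");p=c["pixels"];cv2.imwrite("pics/s10.png",cv2.resize(p[105:225,205:335],None,fx=5.5,fy=5,interpolation=3))
c=r.camera("top");p=c["pixels"];cv2.imwrite("pics/t10.png",cv2.resize(p[170:270,150:290],None,fx=5,fy=5,interpolation=3))
E
```

```text
t 15.65 rel mm [-15.2 107.8 -19.5] F plot [ 0.6  0.7 -0.1] w 0.0005 tq [ 0.01 -0.02  0.06]
shift [ 0.0003 -0.0022 -0.001 ] rot [ 0.0011  0.0028 -0.0033]
t 15.65 pos [0.5471 0.1894 0.1   ] yaw 0.2792 F [ 0.4  0.9 -0.1] w 0.0005 q [ 0.09  0.4  -0.61  1.7   0.25  1.12 -1.89]
```

View pics/s10.png

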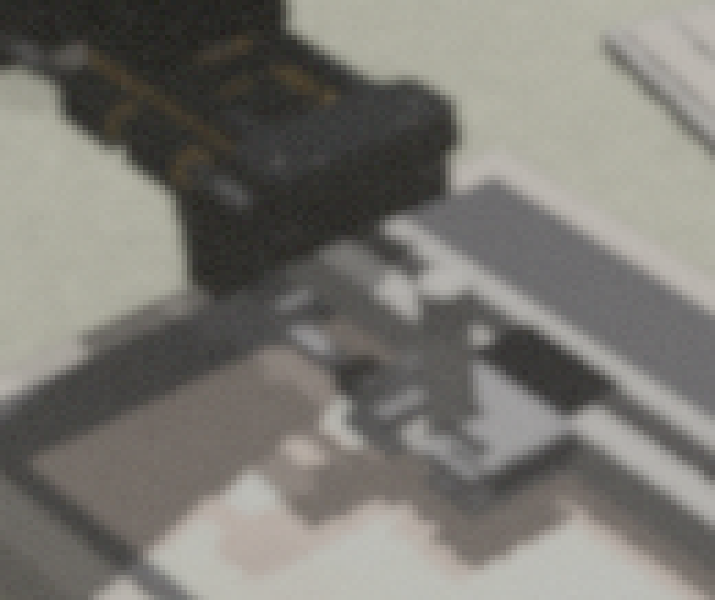

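View pics/t10.png

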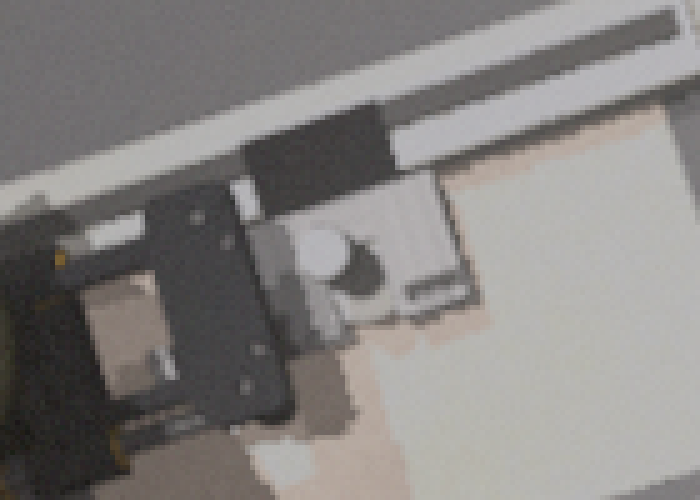

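Emit:
step_arm(
  increments=[
    [[0,0.003,-0.001],[0.001,0.002,-0.003]],
    [[0,0.006,-0.001],[0.001,0.002,-0.003]],
    [[0,0.009,-0.001],[0.001,0.002,-0.003]],
    [[0,0.012,-0.001],[0.001,0.002,-0.003]],
    [[0,0.014,-0.001],[0.001,0.002,-0.003]],
  ],
)

```text
time: 16.25
ee_pos: [0.5512, 0.1762, 0.1015]
eef_rot: [0.99, 0.141, 0.0, 0.0]
ft_force: [-0.5, 0.4, 0.8]
width: 0.0004
```

```bash
python3 rel.py
```

```text
t 16.25 rel mm [-15.1  94.  -18. ] F plot [-0.3  0.5  0.8] w 0.0004 tq [ 0.03 -0.01  0.04]
```

Emit:
step_arm(
  increments=[
    [[0,0.002,0],[0,0,0]],
    [[0,0.004,0],[0,0,0]],
    [[0,0.006,0],[0,0,0]],
  ],
)

```text
time: 16.55
ee_pos: [0.5529, 0.1703, 0.1015]
eef_rot: [0.99, 0.141, 0.0, 0.0]
ft_force: [0.2, -0.1, -0.1]
width: 0.0006
```

```bash
python3 rel.py
```

```text
t 16.55 rel mm [-15.1  87.8 -18. ] F plot [ 0.2 -0.1 -0.1] w 0.0006 tq [-0.01  0.02  0.04]
```

Emit:
step_arm(
  increments=[
    [[0,0.002,0],[0,0,0]],
    [[0,0.004,0],[0,0,0]],
    [[0,0.006,0],[0,0,0]],
  ],
)

```text
time: 16.85
ee_pos: [0.5543, 0.165, 0.1015]
eef_rot: [0.99, 0.141, -0.0, -0.0]
ft_force: [-1.0, 3.6, -0.6]
width: 0.0003
```

```bash
python3 rel.py
```

```text
t 16.85 rel mm [-15.1  82.3 -18. ] F plot [ 0.   3.7 -0.6] w 0.0003 tq [ 0.61  0.1  -0.02]
```

Emit:
step_arm(
  increments=[
    [[0,0.002,0],[0,0,0]],
    [[0,0.004,0],[0,0,0]],
    [[0,0.006,0],[0,0,0]],
  ],
)

```text
time: 17.15
ee_pos: [0.556, 0.1594, 0.1015]
eef_rot: [0.99, 0.141, -0.0, -0.001]
ft_force: [-0.6, 1.9, 0.3]
width: 0.0006
```

```bash
python3 rel.py
```

```text
t 17.15 rel mm [-15.1  76.5 -18. ] F plot [-0.   1.9  0.3] w 0.0006 tq [0.59 0.1  0.02]
```

Emit:
step_arm(
  increments=[
    [[0,0.002,0],[0,0,0]],
    [[0,0.004,0],[0,0,0]],
    [[0,0.006,0],[0,0,0]],
    [[0,0.008,0],[0,0,0]],
  ],
)

```text
time: 17.55
ee_pos: [0.5583, 0.1516, 0.1015]
eef_rot: [0.99, 0.141, -0.0, -0.001]
ft_force: [-0.7, 2.0, -0.2]
width: 0.0007
```

```bash
python3 rel.py
```

```text
t 17.55 rel mm [-15.1  68.3 -18. ] F plot [-0.2  2.1 -0.2] w 0.0007 tq [ 0.65  0.07 -0.  ]
```

Emit:
step_arm(
  increments=[
    [[0,0.002,0],[0,0,0]],
    [[0,0.004,0],[0,0,0]],
    [[0,0.006,0],[0,0,0]],
  ],
)

```text
time: 17.85
ee_pos: [0.56, 0.1457, 0.1015]
eef_rot: [0.99, 0.141, 0.0, -0.001]
ft_force: [-0.9, 2.8, -0.3]
width: 0.0004
```

```bash
python3 rel.py
```

```text
t 17.85 rel mm [-15.1  62.2 -18. ] F plot [-0.1  2.9 -0.3] w 0.0004 tq [ 0.63  0.1  -0.03]
```

Emit:
step_arm(
  increments=[
    [[0,0.0015,0],[0,0,0]],
    [[0,0.003,0],[0,0,0]],
    [[0,0.0045,0],[0,0,0]],
  ],
)

```text
time: 18.15
ee_pos: [0.5613, 0.1412, 0.1015]
eef_rot: [0.99, 0.141, -0.0, -0.001]
ft_force: [-0.0, 3.2, 0.1]
width: 0.0008
```

```bash
python3 rel.py
```

```text
t 18.15 rel mm [-15.1  57.6 -18. ] F plot [0.9 3.1 0.1] w 0.0008 tq [0.63 0.14 0.02]
```

Passed behind the barrel without extra force; small steps to the stop.

Emit:
step_arm(
  increments=[
    [[0,0.001,0],[0,0,0]],
    [[0,0.002,0],[0,0,0]],
    [[0,0.003,0],[0,0,0]],
  ],
)

```text
time: 18.45
ee_pos: [0.5622, 0.1383, 0.1015]
eef_rot: [0.99, 0.141, 0.0, -0.001]
ft_force: [0.9, 2.3, -1.1]
width: 0.0004
```

```bash
python3 rel.py
```

```text
t 18.45 rel mm [-15.   54.5 -18. ] F plot [ 1.5  2.  -1.1] w 0.0004 tq [ 0.58  0.09 -0.03]
```

Emit:
step_arm(
  increments=[
    [[0,0.001,0],[0,0,0]],
    [[0,0.0015,0],[0,0,0]],
  ],
)

```text
time: 18.65
ee_pos: [0.5626, 0.1367, 0.1014]
eef_rot: [0.99, 0.141, 0.0, -0.001]
ft_force: [-1.0, 3.4, 0.0]
width: 0.0004
```

```bash
python3 rel.py
```

```text
t 18.65 rel mm [-15.1  52.8 -18.1] F plot [-0.   3.5  0. ] w 0.0004 tq [ 0.57  0.1  -0.01]
```

Emit:
step_arm(
  increments=[
    [[0,0.001,0],[0,0,0]],
    [[0,0.0015,0],[0,0,0]],
  ],
)

```text
time: 18.85
ee_pos: [0.5631, 0.1351, 0.1015]
eef_rot: [0.99, 0.141, 0.0, -0.001]
ft_force: [-0.3, 2.4, 0.2]
width: 0.0002
```

```bash
python3 rel.py
```

```text
t 18.85 rel mm [-15.   51.2 -18. ] F plot [0.4 2.4 0.2] w 0.0002 tq [0.58 0.07 0.02]
```

Emit:
step_arm(
  increments=[
    [[0,0.001,0],[0,0,0]],
    [[0,0.0015,0],[0,0,0]],
  ],
)

```text
time: 19.05
ee_pos: [0.5636, 0.1336, 0.1014]
eef_rot: [0.99, 0.141, 0.0, -0.001]
ft_force: [0.4, 2.1, 0.4]
width: 0.0005
```

```bash
python3 rel.py
```

```text
t 19.05 rel mm [-15.   49.6 -18.1] F plot [1.  1.9 0.4] w 0.0005 tq [0.57 0.1  0.02]
```

Emit:
step_arm(
  increments=[
    [[0,0.001,0],[0,0,0]],
    [[0,0.0015,0],[0,0,0]],
  ],
)

```text
time: 19.25
ee_pos: [0.5636, 0.1334, 0.1015]
eef_rot: [0.99, 0.142, -0.0, -0.001]
ft_force: [-1.6, 7.0, 0.1]
width: 0.0005
```

```bash
python3 rel.py
```

```text
t 19.25 rel mm [-15.   49.4 -18. ] F plot [0.4 7.2 0.1] w 0.0005 tq [1.61 0.41 0.06]
```

Emit:
step_arm(
  increments=[
    [[0,0.001,0],[0,0,0]],
    [[0,0.001,0],[0,0,0]],
  ],
)

```text
time: 19.45
ee_pos: [0.5636, 0.1334, 0.1015]
eef_rot: [0.99, 0.142, -0.0, -0.002]
ft_force: [-0.5, 5.5, 0.5]
width: 0.0004
```

```bash
python3 rel.py
python3 - <<'E'
from bench import r
import cv2
c=r.camera("side");p=c["pixels"];cv2.imwrite("pics/s11.png",cv2.resize(p[135:225,225:335],None,fx=7,fy=6.6,interpolation=3))
c=r.camera("top");p=c["pixels"];cv2.imwrite("pics/t11.png",cv2.resize(p[170:270,150:290],None,fx=5,fy=5,interpolation=3))
E
```

```text
t 19.45 rel mm [-15.1  49.4 -18. ] F plot [1.1 5.4 0.5] w 0.0004 tq [ 1.16  0.23 -0.02]
```

View pics/s11.png

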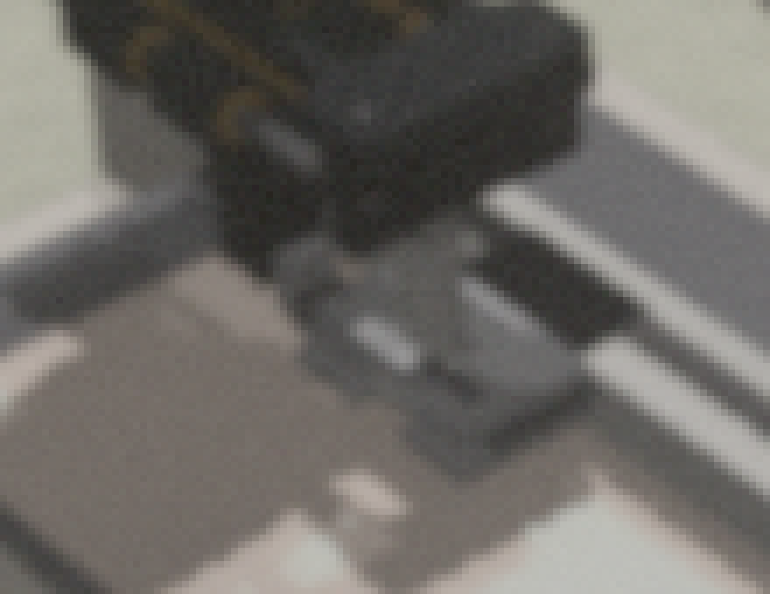

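Emit:
step_arm(
  increments=[
    [[0,-0.005,0],[0,0,0]],
    [[0,-0.012,0],[0,0,0]],
    [[0,-0.02,0],[0,0,0]],
    [[0,-0.025,-0.02],[0,0,0]],
    [[0,-0.025,-0.06],[0,0,0]],
  ],
)

```text
time: 20.05
ee_pos: [0.5544, 0.1578, 0.1596]
eef_rot: [0.99, 0.143, -0.003, -0.002]
ft_force: [0.3, -0.5, -0.0]
width: 0.0004
```

Emit:
step_arm(
  increments=[
    [[-0.02,-0.03,-0.03],[0,0,0]],
    [[-0.05,-0.07,-0.05],[0,0,0]],
    [[-0.08,-0.1,-0.06],[0,0,0]],
    [[-0.1,-0.12,-0.06],[0,0,0]],
    [[-0.1,-0.12,-0.06],[0,0,0]],
  ],
)

```text
time: 20.55
ee_pos: [0.4217, 0.2475, 0.2217]
eef_rot: [0.989, 0.146, -0.002, -0.001]
ft_force: [0.5, 0.1, 0.0]
width: 0.0004
```

```bash
python3 rel.py
python3 - <<'E'
from bench import r
import cv2
c=r.camera("side");p=c["pixels"];cv2.imwrite("pics/s12.png",cv2.resize(p[135:425,205:405],None,fx=3,fy=2,interpolation=3));cv2.imwrite("pics/s12b.png",cv2.resize(p[135:225,225:335],None,fx=7,fy=6.6,interpolation=3))
c=r.camera("top");p=c["pixels"];cv2.imwrite("pics/t12.png",p);cv2.imwrite("pics/t12b.png",cv2.resize(p[185:260,170:260],None,fx=8,fy=8,interpolation=3))
E
```

```text
t 20.55 rel mm [-119.5  198.6  102.2] F plot [ 0.5 -0.1  0. ] w 0.0004 tq [ 0.01 -0.01 -0.04]
```

View pics/s12b.png

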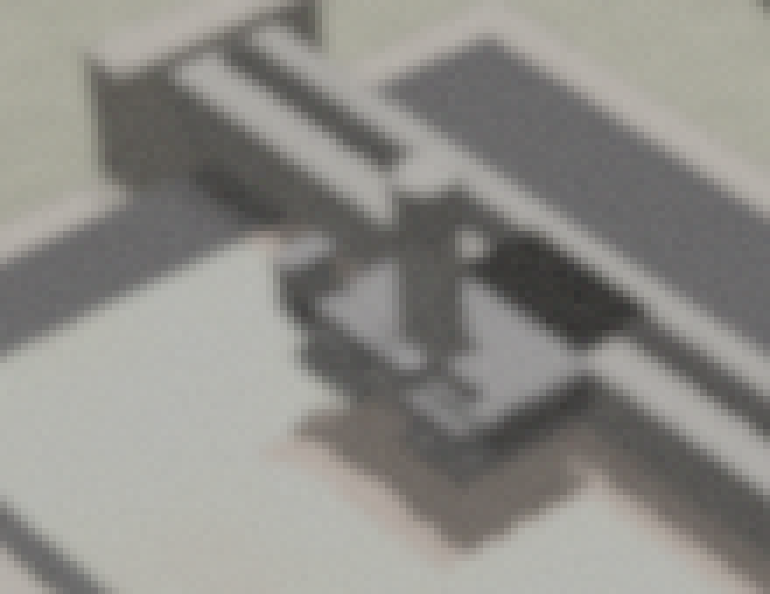

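View pics/t12b.png

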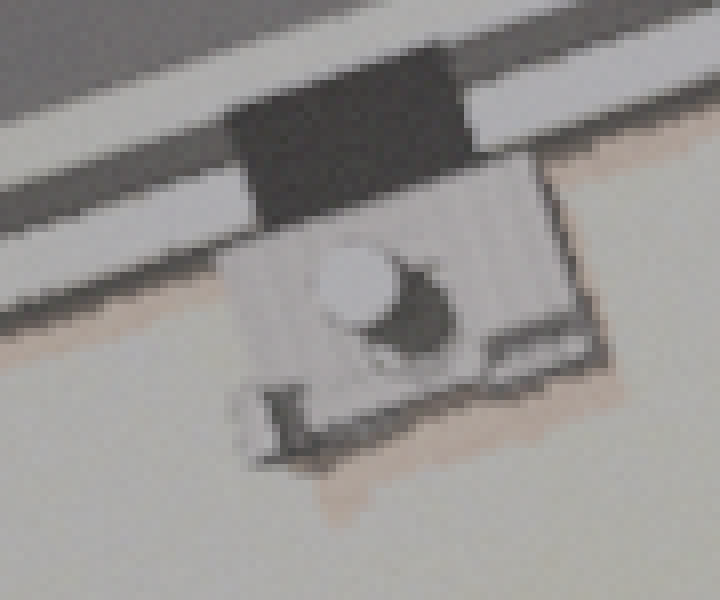

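View pics/t12.png

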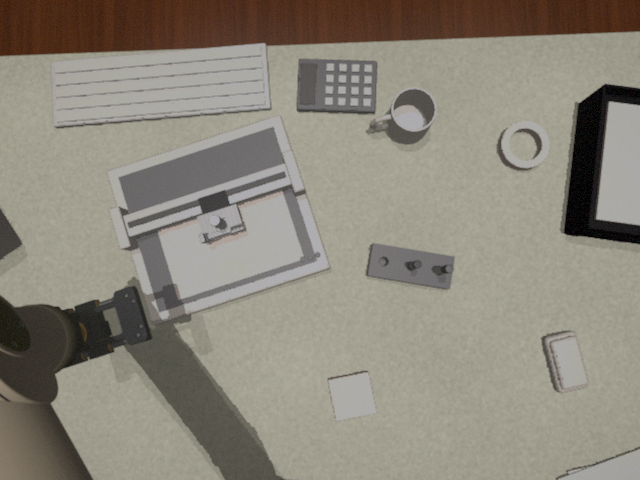

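Run:
```python
from h import *
uv=np.array([(360.5)/8-.5+170,(285.5)/8-.5+185]); p=ray("top",uv,.153)
c=np.array([.5921,.0907]);d=p[:2]-c;y=.2825;print(p,np.cos(y)*d[0]+np.sin(y)*d[1],-np.sin(y)*d[0]+np.cos(y)*d[1])
from bench import r
r.close_job()
```

```text
[0.59213194 0.08972878 0.153     ] -0.00024006589853491322 -0.0009416267741645794
the job is handed in; nothing more can be done
```

The blade holder is home in the carriage slot, with the keeper bolt pushed across to its stop behind it. The job was handed in at about 20.6 s of the 72 s allowed; no verdict is reported, so this rests on my own checks.

**Insertion:** I gripped the holder across the row and lifted it out of the rack. I slid it in at 1–2 mm above the fork with no contact until the blind end. There it gave about 2–3 N, with the gripper reading about 0–1 mm from home. I lowered it by 1.4 mm so it sat on the fork and let go.

**Bolt:** It slid at about 3 N and passed behind the barrel with no extra resistance. It then hit a firm stop of about 7 N after roughly 35 mm of travel from first contact, which I did not pin down exactly.

**Last checks:**
- **Holder:** the top picture puts the barrel top about 0.2 mm short of home and 0.9 mm to the side. It looks upright.
- **Bolt:** in both pictures the tab is up against the carriage and the bar lies across the slot mouth.
- **Other tools:** the marker and scriber still stand in the rack.
- **Robot:** it is clear of everything and the force reading is about zero.

**Disagreements:**
- The two cameras differed by about 3 mm in y, and the plotter base looked about 2% narrower than the 340 mm given. I therefore worked from the fitted carriage pose and from contact.
- I never measured D as a number; only the carriage's actual position was needed.

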